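Eject, rack and time the pedal bearing blocks

TASK

Push every lime bearing block that is in the nest out with its lane's red ejector plate and lay each one lengthwise, flat on the floor of its own pocket in the blue and black curing rack. Only when all of them are in the rack, wind the brass key of the timer clockwise until it is fully wound, and then press the green start button fully down. Leave the other things on the bench where they are.

Things in the scene. Friction and masses are not known exactly. Their poses are not given: they have to be found in the camera images.
- nest: Ejector nest, a fixed plate 234 (x) x 240 (y) x 6 mm with four covered lanes along its x, 56 mm apart: lane centres at y = -84, -28, +28, +84 mm for lanes 0 to 3. Origin at the centre of its underside; x points from the red push plates to the open mouths. Walls and clear roof span x = -36 to +32 mm, roof top at z = 40 mm; fingers cannot reach a block inside.
- mouth (a point): Point on the nest's floor (z = 6 mm) midway along the row of lane mouths, at nest x = +32, y = 0 mm. Lanes are 33 mm wide and 30 mm high. From here a flat open apron at the same height runs to nest x = 110 mm, ending in a lip 6 mm high; ejected blocks stop on it.
- rack: Curing rack, fixed, 158 (x) x 120 (y) x 12 mm, black floor 5 mm thick with blue ribs 7 mm above it, forming four pockets 66 (x) x 42 (y) mm. Origin at the centre of its underside; pocket floors at z = 5 mm, rib tops at z = 12 mm. Pocket centres at x = -38 or +38 mm, y = -31 or +31 mm; the pockets' length lies along the rack's x.
- timer: Clockwork cure timer, a fixed grey box 130 (x) x 84 (y) x 50 mm. Origin at the centre of its underside. Brass wing key on a steel stem over the point x = +26 mm, green start button on top at x = -40 mm.
- key (a joint): Winding key angle in rad: 0 run down, grows clockwise seen from above, hard stop at 6.4 (fully wound). At 0 the wing lies along the timer's x. The mainspring pulls back with up to 0.07 N m but a brake of 0.11 N m holds the key where it is left; turning takes up to 0.2 N m, so it is wound by several partial turns with regrips.
- key_grip (a point): Centre of the key's brass wing, on the turning axis, 85 mm above the table. The wing is 46 mm long, 10 mm thick, 22 mm high; the point's x axis lies along the wing and turns with it.
- start (a joint): Travel of the green start button in m: 0 up, 0.006 fully down (4 N); it springs back.
- start_top (a point): Centre of the top of the green start button, 26 mm across; pressed downward.
- ej0 (a joint): Travel in m of the sprung ejector of lane 0: 0 home, 0.066 fully in, its block then pushed out, rear 6 mm past the mouth (nest x = 38 mm). Pushed along nest +x by a red plate 30 wide, 8 thick, z = 10 to 52 mm, on the lane's centre line, outer face at nest x = -112 mm when home. Spring 2.7 N home, 8.6 N fully in; it returns by itself and leaves the block on the apron.
- block0: Pedal bearing block, lime plastic, 54 (x) x 30 (y) x 26 (z) mm, about 70 g, brass bushings in both ends. Origin at its centre, x along its length. It starts lying lengthwise in lane 0, or is absent.
- ej1 (a joint): Travel in m of the sprung ejector of lane 1: 0 home, 0.066 fully in, its block then pushed out, rear 6 mm past the mouth (nest x = 38 mm). Pushed along nest +x by a red plate 30 wide, 8 thick, z = 10 to 52 mm, on the lane's centre line, outer face at nest x = -112 mm when home. Spring 2.7 N home, 8.6 N fully in; it returns by itself and leaves the block on the apron.
- block1: Pedal bearing block, lime plastic, 54 (x) x 30 (y) x 26 (z) mm, about 70 g, brass bushings in both ends. Origin at its centre, x along its length. It starts lying lengthwise in lane 1, or is absent.
- ej2 (a joint): Travel in m of the sprung ejector of lane 2: 0 home, 0.066 fully in, its block then pushed out, rear 6 mm past the mouth (nest x = 38 mm). Pushed along nest +x by a red plate 30 wide, 8 thick, z = 10 to 52 mm, on the lane's centre line, outer face at nest x = -112 mm when home. Spring 2.7 N home, 8.6 N fully in; it returns by itself and leaves the block on the apron.
- block2: Pedal bearing block, lime plastic, 54 (x) x 30 (y) x 26 (z) mm, about 70 g, brass bushings in both ends. Origin at its centre, x along its length. It starts lying lengthwise in lane 2, or is absent.
- ej3 (a joint): Travel in m of the sprung ejector of lane 3: 0 home, 0.066 fully in, its block then pushed out, rear 6 mm past the mouth (nest x = 38 mm). Pushed along nest +x by a red plate 30 wide, 8 thick, z = 10 to 52 mm, on the lane's centre line, outer face at nest x = -112 mm when home. Spring 2.7 N home, 8.6 N fully in; it returns by itself and leaves the block on the apron.
- block3: Pedal bearing block, lime plastic, 54 (x) x 30 (y) x 26 (z) mm, about 70 g, brass bushings in both ends. Origin at its centre, x along its length. It starts lying lengthwise in lane 3, or is absent.
- glue: Bystander, leave alone: green glue bottle with red cap, 38 mm across, 110 mm tall. Origin at the centre of its underside.
- tape: Bystander, leave alone: yellow roll of tape, 90 mm across, 24 mm high. Origin at the centre of its underside.
- driver: Bystander, leave alone: screwdriver with blue handle lying down. Origin at the centre of its underside, handle towards its -x.
- pins: Bystander, leave alone: steel cup, 70 mm across, 50 mm high. Origin at the centre of its underside.
Not all that is in view belongs to the job. Leave any orange look-alike of the timer alone.

How it is judged:
By the outcome, as a careful person would: the job done as asked, in the order asked, and still so for the second after the job is handed in, with the robot touching nothing.
Of block0, block1, block2, block3 only 2 to 4 are there at a start; the rules pass over those that are not, and their reading is None.
At some moment in a run one of block0, block1, block2, block3 may be knocked a few centimetres aside while the robot is not near it.
Once in a run the grip may slacken for a moment while it holds something.
It also fails if it takes over 210 s, if anything falls off the work surface, if the arm or the gripper's body presses on something with over 40 N, if the wrist force passes 120 N, or if a joint passes its speed limit or range.

ROBOT

A 6-joint arm with a two-finger parallel gripper is mounted at the origin on the work surface. World frame = base frame: x ahead of the robot, y to its left, z up, the work surface at z = 0. Lengths are in m, angles in rad, forces in N, time in s.
With the tool pointing down it reaches from about 0.25 to 0.725 m from the base axis. Payload 4 kg.
Tool frame: the origin (TCP) lies at the very end of the fingers, on their centre line; the grasp point (between the pads) lies 19 mm behind it; z points along the fingers, y is the line along which they close (so a half turn about z gives the same grasp; the last joint's range is limited). The gripper opens to 85 mm and grips with 20 to 120 N. Pads are 22 mm wide; open, the fingers measure 114 mm over their backs; the gripper's body (76 mm by 85 mm) begins 54 mm behind the grasp point. The pads swing forward as they close: fully open they stand 13 mm farther back than shut.
Start: joints at [-1.104, 0.241, 0.005, 1.335, 0, 1.571], TCP at [0.225, -0.447, 0.231] pointing down, gripper open.
Joint ranges: [-2.72, 2.72], [-1.05, 1.87], [-1.09, 1.28], [-1.99, 2.15], [-1.42, 1.44], [-3.14, 3.14]. Speed limits (rad/s): [2.79, 2.79, 3.14, 3.14, 3.14, 3.14].

INTERFACE

Orientations are given as a unit quaternion [x, y, z, w].
In Python, from workcell import monitor, viewer, job gives the robot as it stands.
- The arm moves only by the tool arm_command, never from a script. Its argument "increments" is a list of rows, each an object of numbers: "dx", "dy", "dz": the shift along the tool's x, y, z in cm; "wx", "wy", "wz": the turn, a rotation vector about the tool's x, y, z in rad; "grip": the finger opening in cm, from 0 to 8.54. In form: [{"dx": .., "dy": .., "dz": .., "wx": .., "wy": .., "wz": .., "grip": ..}, ...]. A call has 1 to 10 rows; each row is the pose to reach, as a shift and turn from the pose commanded when the call began, along the tool's axes at that moment; what a row does not reach only later rows make up. A row lasts 1/10 s, in which the tool goes at most 50 mm and 8.59 degrees, less where a joint would pass 70% of its speed; a pose out of reach is approached as far as the arm can. A call with a gripper value outside its range is refused whole. The fingers move at their own pace and stop on an object; the grip force is fixed at half the most. Time passes only in rows, so rows that repeat a pose let the fingers close. It gives the time, the measured TCP pose, the force, the opening and the grip force at its end, in the units of the state.
- monitor.get_obs(): the state, without advancing time (a new reading comes with each control period).
- viewer.camera(name): name is "scene" or "top" or "wrist"; returns (picture, depth): 420x560x3 uint8, red, green, blue; 420x560 float32, m along the optical axis (not along the pixel's ray), 0 where there is no reading.
- viewer.get_calibration(name): a dict with "fovy" (degrees; the focal length in pixels is half the picture's height over the tangent of half this angle, whatever the lens; pixels are square), "cx", "cy" (the principal point, pixels), "view" (4x4, takes a point from world to camera coordinates). Camera axes: x right, y up, looking along -z (the intrinsics and any distortion apply to the point x, -y, -z); pixel columns grow to the right and rows downward; lengths in m; the calibration is good to about 2 mm. A picture is of the moment at which its call begins: read the wrist's pose just before it. get_calibration takes no time and is no camera call; for the wrist camera it gives the pose at the moment of the call.
- job.job_done(): hands the job in; it is judged then, once.
The state is a dict: "clock": time; "joint_pos": joint angles; "joint_vel": joint speeds; "tau": joint torques, N m; "eef_pos": TCP position; "tool_rot": TCP orientation; "ft_force": force on the tool from outside, world axes, zero at the start; "ft_torque": the same for the moment, N m; "grip_width": finger opening in m; "grasp_force": force on a finger pad.
Only numpy, scipy, OpenCV 4.12 (cv2) and the standard library are available. Lean on these libraries where they do the work, as an engineer would, in place of code of your own. Each camera call takes 0.05 s, during which the arm holds its last target. There are 200 camera calls.

## Working session

There is one attempt and no reset: what is moved stays moved. The work goes in short steps, Python scripts to look and compute and a tool call to move; the robot and the scene stay as the last step left them, time stands still between calls to the robot, and variables do not carry over. Pictures are saved under pics/ and viewed, at most 14 in all, crops included, and the job is handed in when it is done.

Besides the shell and the picture viewer there is one more tool, called after "Call:" as name([rows], argument=value, ...), one row to a line, values as JSON. arm_command: Moves the arm, as the interface text tells. Its arguments: {"type":"object","properties":{"increments":{"type":"array","items":{"type":"object","properties":{"dx":{"type":"number"},"dy":{"type":"number"},"dz":{"type":"number"},"wx":{"type":"number"},"wy":{"type":"number"},"wz":{"type":"number"},"grip":{"type":"number"}}}}},"required":["increments"]}

```bash
mkdir -p pics; ls; python3 - <<'E'
from workcell import monitor, viewer, job
import cv2, numpy as np
o=monitor.get_obs(); print({k:np.round(v,3).tolist() for k,v in o.items()})
for n in ["scene","top"]:
    c=viewer.get_calibration(n); print(n,{k:np.round(v,4).tolist() if not isinstance(v,str) else v for k,v in c.items()})
    p,d=viewer.camera(n); cv2.imwrite(f"pics/{n}0.png",p[:,:,::-1]); np.save(f"{n}0.npy",d)
print(viewer.get_calibration("wrist"))
E
```

```text
pics
{'clock': 0.0, 'joint_pos': [-1.104, 0.241, 0.004, 1.335, -0.0, 1.571], 'joint_vel': [-0.001, 0.001, 0.002, 0.002, 0.0, 0.001], 'tau': [0.001, -37.232, 25.241, 0.017, 0.0, 0.0], 'eef_pos': [0.225, -0.446, 0.23], 'tool_rot': [0.973, 0.231, -0.0, -0.001], 'ft_force': [-0.275, -0.196, -0.226], 'ft_torque': [0.039, -0.049, 0.048], 'grasp_force': 0.0, 'grip_width': 0.085}
scene {'fovy': 45.8226, 'cx': 278.8314, 'cy': 214.456, 'view': [[0.0096, 1.0, -0.0009, -0.0309], [-0.565, 0.0062, 0.825, 0.2503], [0.825, -0.0074, 0.5651, -1.5425], [0.0, 0.0, 0.0, 1.0]]}
top {'fovy': 46.2253, 'cx': 274.6735, 'cy': 217.1173, 'view': [[-0.0037, -1.0, -0.0036, 0.0303], [0.999, -0.0038, 0.0442, -0.5175], [-0.0442, -0.0034, 0.999, -1.1202], [0.0, 0.0, 0.0, 1.0]]}
{'fovy': 63.72629345600673, 'cx': 281.70332703374055, 'cy': 214.541399426132, 'view': array([[ 0.4512607 , -0.89238601, -0.00331552, -0.4984563 ],
       [ 0.84742893,  0.42968539, -0.31182475,  0.04243199],
       [ 0.27969267,  0.13790459,  0.95013385, -0.38094676],
       [ 0.        ,  0.        ,  0.        ,  1.        ]])}
```

View pics/scene0.png

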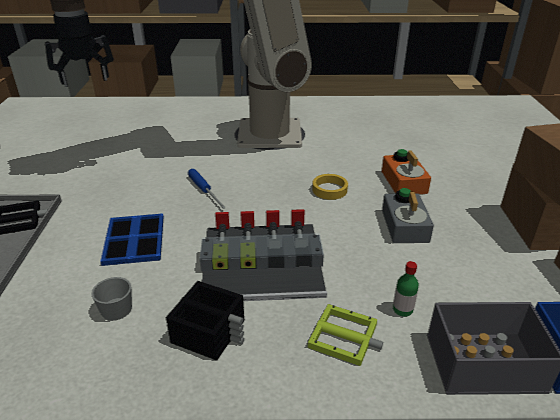

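View pics/top0.png

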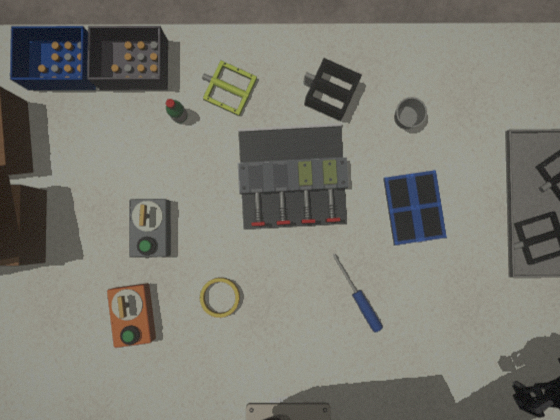

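Scene (pixels): the grey nest at (258,260) has lime blocks in the two lanes on the −y side, scene (220,257) and (248,256), top (330,172) and (305,172). The other two lanes look empty. The rack is at top (415,207), and the grey timer at top (149,228) has its button at (147,245) and key at (147,215).

Look-alikes:
- Orange timer, top (130,315): not to be used.
- Lime pedal frame, top (230,87): not a block.
- Black pedals, top (332,88) and in the tray.
- Blue bin, top (48,57): not the rack.

Next I'll measure.

```bash
cat > h.py <<'E'
from workcell import monitor, viewer, job
import cv2, numpy as np
from scipy.spatial.transform import Rotation as R
def cam(n):
    c=viewer.get_calibration(n); p,d=viewer.camera(n); return p,d,c
def f(c): return 210/np.tan(np.radians(c["fovy"]/2))
def ray(c,u,v):
    V=np.array(c["view"]); u=np.atleast_1d(u).astype(float); v=np.atleast_1d(v).astype(float)
    D=np.stack([(u-c["cx"])/f(c),-(v-c["cy"])/f(c),-np.ones_like(u)],-1)
    return -V[:3,:3].T@V[:3,3], D@V[:3,:3]
def onz(c,u,v,z):
    o,D=ray(c,u,v); return o+D*((z-o[2])/D[:,2])[:,None]
def dep(c,d,m):
    v,u=np.nonzero(m&(d>0)); o,D=ray(c,u,v); return o+D*d[v,u][:,None]
def hsv(p): return cv2.cvtColor(p,cv2.COLOR_RGB2HSV)
def mask(p,lo,hi): return cv2.inRange(hsv(p),lo,hi)>0
def rect(P): 
    (c,s,a)=cv2.minAreaRect((P[:,:2]*1000).astype(np.float32)); return np.round(c,1),np.round(s,1),round(a,2)
def blobs(m,amin=20):
    n,l,s,ce=cv2.connectedComponentsWithStats(m.astype(np.uint8)); return [(l==i,s[i],ce[i]) for i in range(1,n) if s[i][4]>=amin]
def tool():
    o=monitor.get_obs(); return np.array(o["eef_pos"]),R.from_quat(o["tool_rot"]).as_matrix(),o
def go(xyz,yaw=None):
    """shift (cm) along tool axes to reach xyz, wz to have tool x at yaw with tool vertical"""
    p,M,o=tool(); s=(M.T@(np.array(xyz)-p))*100
    print("d cm",s.round(2),end=" ")
    if yaw is not None:
        T=np.array([[np.cos(yaw),np.sin(yaw),0],[np.sin(yaw),-np.cos(yaw),0],[0,0,-1]])
        print("w",R.from_matrix(M.T@T).as_rotvec().round(3),end=" ")
    print("j6",round(o["joint_pos"][5],2),"t",round(o["clock"],1))
E
python3 - <<'E'
from h import *
p,d,c=cam("top"); ps,ds,cs=cam("scene")
def show(name,m,ms,z,amin=20):
    for b,s,ce in blobs(m,amin):
        P=dep(c,d,b); v,u=np.nonzero(b); print("top",name,s[:4],"med z",np.percentile(P[:,2],[10,50,90]).round(3),"onz",*rect(onz(c,u,v,z)))
    for b,s,ce in blobs(ms,amin):
        P=dep(cs,ds,b); v,u=np.nonzero(b); print("scn",name,s[:4],"z",np.percentile(P[:,2],[10,50,90]).round(3),"dep",*rect(P),"onz",*rect(onz(cs,u,v,z)))
show("red",mask(p,(0,150,80),(6,255,255))|mask(p,(174,150,80),(180,255,255)),mask(ps,(0,150,80),(6,255,255))|mask(ps,(174,150,80),(180,255,255)),.052)
lo,hi=(26,120,70),(36,255,255)
show("lime",mask(p,lo,hi),mask(ps,lo,hi),.032)
lo,hi=(105,120,50),(125,255,255)
show("blue",mask(p,lo,hi),mask(ps,lo,hi),.012,300)
lo,hi=(50,100,20),(85,255,255)
show("green",mask(p,lo,hi),mask(ps,lo,hi),.06)
lo,hi=(12,100,80),(25,255,255)
show("brass",mask(p,lo,hi),mask(ps,lo,hi),.096)
E
python3 -c "
import cv2;a=cv2.imread('pics/top0.png');s=cv2.imread('pics/scene0.png')
f=lambda x:cv2.resize(x,(400,400),interpolation=2)
cv2.imwrite('pics/c1.png',cv2.hconcat([f(a[120:240,235:355]),f(s[180:300,345:465])]))"
```

```text
top red [167 100   7   7] med z [0.106 0.109 0.113] onz [772.9 262. ] [13.6 13.5] 0.34
top red [327 218  13   3] med z [0.048 0.052 0.055] onz [ 511.1 -101. ] [26.6  4.4] 89.78
top red [277 221  13   3] med z [0.049 0.052 0.055] onz [504.9   9.8] [26.6  4.4] 89.78
top red [302 220  13   3] med z [0.05  0.052 0.055] onz [506.9 -45.6] [26.6  4.4] 89.78
top red [252 223  12   2] med z [0.049 0.052 0.054] onz [501.8  66.3] [24.4  2.2] 89.78
scn red [241 211  13   3] z [0.051 0.052 0.053] dep [507.2 -44.1] [10.5 27. ] 11.87 onz [508.9 -43.9] [26.4  7.8] 89.37
scn red [266 210  13   3] z [0.051 0.052 0.053] dep [506.5  11.3] [ 7.2 27.6] 8.46 onz [505.6  11.1] [26.4  7.9] 89.37
scn red [292 210  12   2] z [0.05  0.052 0.053] dep [504.5  67.4] [24.4  5.2] 86.15 onz [504.2  67.4] [24.4  4. ] 89.37
scn red [216 212  12   3] z [0.051 0.052 0.054] dep [510.8 -99.6] [11.2 24.4] 2.34 onz [512.2 -99.9] [24.5  7.8] 89.37
scn red [219 215   8  10] z [0.026 0.034 0.045] dep [514.2 -98.1] [17.3  5.8] 83.76 onz [537.4 -95.3] [34.3 14.9] 4.47
scn red [268 214   9   9] z [0.027 0.037 0.044] dep [508.4  11
[... 4075 characters left out ...]
[0.006 0.018 0.025] dep [319.8 158. ] [ 86.  127.6] 86.22 onz [473.  140.2] [ 76.  107.4] 86.21
scn brass [410 192   8  19] z [0.08  0.095 0.098] dep [452.6 336.4] [ 18.6 196.3] 71.71 onz [535.4 311.4] [11.3 71.9] 82.36
scn brass [462 333  10  12] z [0.011 0.018 0.02 ] dep [833.6 343.9] [15.1 28.5] 61.48 onz [912.1 302.4] [21.2 12.7] 3.18
scn brass [479 333  10  12] z [0.012 0.018 0.019] dep [832.1 373.1] [15.2 29.4] 67.53 onz [912.6 327.8] [13.4 21.2] 89.4
scn brass [503 345  11  13] z [0.007 0.018 0.019] dep [861.3 406.4] [14.9 30.4] 44.27 onz [936.  355.4] [21.5 13.8] 3.89
scn brass [467 346  10  12] z [0.014 0.018 0.019] dep [867.  340.5] [16.1 14.9] 4.98 onz [936.4 302.2] [20. 13.] 4.13
```

View pics/c1.png

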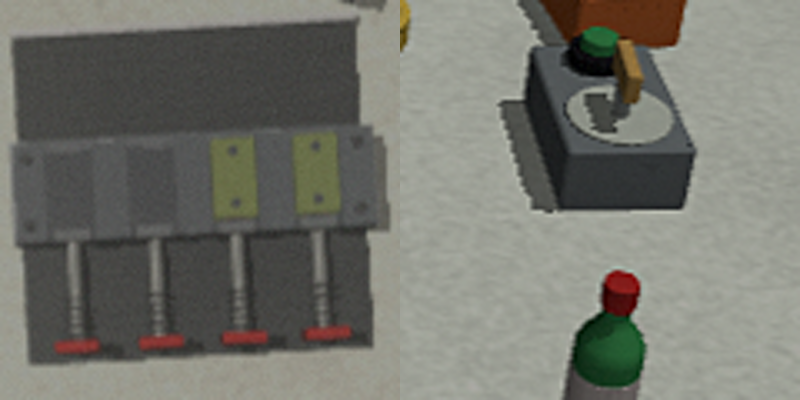

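The crop confirms it: lanes 0 and 1 hold blocks, lanes 2 and 3 are empty, and the grey timer's key and button are clear. I'll go above the lane 0 plate.

```bash
cat >> h.py <<'E'
NY=.0506; NO=np.array([.6148,-.0116])
def nest(x,y,z): 
    r=R.from_euler("z",NY).as_matrix()[:2,:2]; return np.r_[NO+r@np.array([x,y])/1000,z]
E
python3 -c "
from h import *
go(nest(-142,-84,.13),NY);print(nest(-142,-84,.13))"
```

```text
d cm [ 38.   -19.31  10.1 ] w [-0.001  0.     0.416] j6 1.57 t 0.2
[ 0.47723033 -0.10267462  0.13      ]
```

Call:
arm_command([
  {"dx": 3.8, "dy": -1.9, "dz": 0, "wz": 0.05, "grip": 0},
  {"dx": 7.6, "dy": -3.9, "dz": 0, "wz": 0.1, "grip": 0},
  {"dx": 11.4, "dy": -5.8, "dz": 1, "wz": 0.15, "grip": 0},
  {"dx": 15.2, "dy": -7.7, "dz": 2, "wz": 0.2, "grip": 0},
  {"dx": 19, "dy": -9.7, "dz": 3, "wz": 0.25, "grip": 0},
  {"dx": 22.8, "dy": -11.6, "dz": 4, "wz": 0.3, "grip": 0},
  {"dx": 26.6, "dy": -13.5, "dz": 6, "wz": 0.35, "grip": 0},
  {"dx": 30.4, "dy": -15.4, "dz": 8, "wz": 0.416, "grip": 0},
  {"dx": 34.2, "dy": -17.4, "dz": 10.1, "wz": 0.416, "grip": 0},
  {"dx": 38, "dy": -19.3, "dz": 10.1, "wz": 0.416, "grip": 0},
])

```text
validation failed for argument at $.in...
```

```bash
python3 -c "
from h import *
print(tool()[:2]);go(nest(-142,-84,.022),NY)
p,d,c=cam('wrist');cv2.imwrite('pics/w1.png',p[:,:,::-1])
m=mask(p,(0,150,60),(8,255,255))|mask(p,(172,150,60),(180,255,255))
for b,s,ce in blobs(m,60):
    P=dep(c,d,b);q=P[P[:,2]>.047];print(s[:4],P[:,2].max().round(3),len(q),*(rect(q) if len(q)>5 else ()))
"
```

```text
(array([ 0.22484118, -0.44618121,  0.23074278]), array([[ 8.93040766e-01,  4.49975428e-01, -5.51680916e-04],
       [ 4.49975765e-01, -8.93040008e-01,  1.16373272e-03],
       [ 3.09779982e-05, -1.28750380e-03, -9.99999171e-01]]))
d cm [ 38.   -19.29  20.9 ] w [-0.001  0.     0.416] j6 1.57 t 0.2
```

View pics/w1.png

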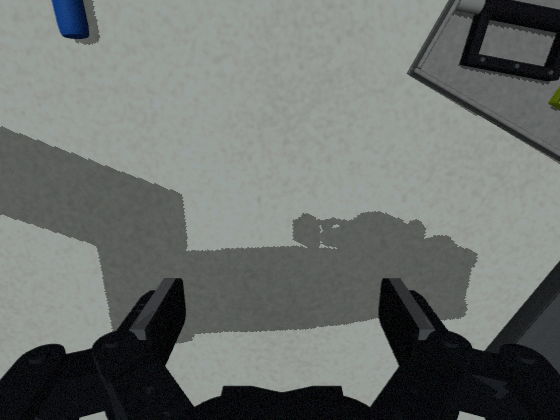

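The wrist view shows only the table, the driver handle at (72,20) and the tray edge: the call was refused, so the arm has not moved. I'll retry with all fields filled in.

Call:
arm_command([
  {"dx": 3.8, "dy": -1.9, "dz": 0.0, "wx": 0.0, "wy": 0.0, "wz": 0.05, "grip": 0.0},
  {"dx": 7.6, "dy": -3.9, "dz": 0.0, "wx": 0.0, "wy": 0.0, "wz": 0.1, "grip": 0.0},
  {"dx": 11.4, "dy": -5.8, "dz": 1.0, "wx": 0.0, "wy": 0.0, "wz": 0.15, "grip": 0.0},
  {"dx": 15.2, "dy": -7.7, "dz": 2.0, "wx": 0.0, "wy": 0.0, "wz": 0.2, "grip": 0.0},
  {"dx": 19.0, "dy": -9.7, "dz": 3.0, "wx": 0.0, "wy": 0.0, "wz": 0.25, "grip": 0.0},
  {"dx": 22.8, "dy": -11.6, "dz": 4.0, "wx": 0.0, "wy": 0.0, "wz": 0.3, "grip": 0.0},
  {"dx": 26.6, "dy": -13.5, "dz": 6.0, "wx": 0.0, "wy": 0.0, "wz": 0.35, "grip": 0.0},
  {"dx": 30.4, "dy": -15.4, "dz": 8.0, "wx": 0.0, "wy": 0.0, "wz": 0.416, "grip": 0.0},
  {"dx": 34.2, "dy": -17.4, "dz": 10.1, "wx": 0.0, "wy": 0.0, "wz": 0.416, "grip": 0.0},
  {"dx": 38.0, "dy": -19.3, "dz": 10.1, "wx": 0.0, "wy": 0.0, "wz": 0.416, "grip": 0.0},
])

```text
clock: 1.25
eef_pos: [0.476, -0.101, 0.1274]
tool_rot: [1.0, 0.025, -0.003, -0.001]
ft_force: [-0.5, -1.4, 0.6]
grip_width: -0.0003
grasp_force: 0.0
```

```bash
python3 -c "
from h import *
go(nest(-142,-84,.022),NY)
p,d,c=cam('wrist');cv2.imwrite('pics/w2.png',p[:,:,::-1])
m=mask(p,(0,150,60),(8,255,255))|mask(p,(172,150,60),(180,255,255))
for b,s,ce in blobs(m,60):
    P=dep(c,d,b);q=P[P[:,2]>.049];print(s[:4],P[:,2].max().round(3),len(q),*(rect(q) if len(q)>5 else ()))
go(nest(-142,-84,.022),NY)
"
```

```text
d cm [ 0.18  0.19 10.54] w [-0.001  0.006  0.   ] j6 2.88 t 1.2
[  8 159  77  21] 0.055 547 [502.4  65.6] [ 7.6 30. ] 3.14
[ 92 159  67  21] 0.054 545 [505.2   9.8] [ 7.5 29.7] 3.0
[178 159  53  21] 0.054 537 [508.3 -46. ] [ 7.7 29.5] 3.08
[263 159  46  21] 0.054 528 [ 511.1 -101.6] [ 7.6 29.5] 2.73
d cm [-0.43  0.64 10.68] w [-0.005 -0.001  0.006] j6 2.88 t 1.3
```

View pics/w2.png

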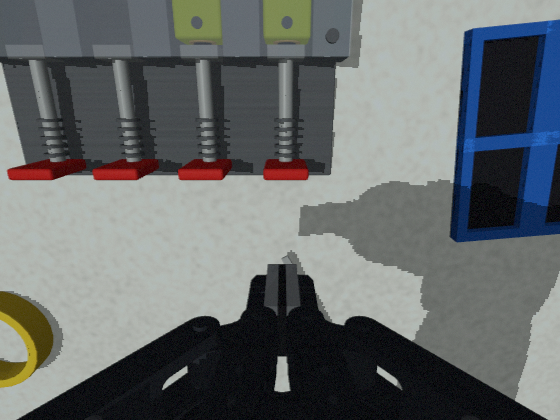

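The view shows the four plates, with tops at z≈0.052; lane 0's plate is at (285,170). I'll refine the nest pose and descend behind plate 0.

Call:
arm_command([
  {"dx": 0.0, "dy": 0.0, "dz": 2.0, "wx": 0.0, "wy": 0.0, "wz": 0.0, "grip": 0.0},
  {"dx": 0.0, "dy": 0.0, "dz": 4.0, "wx": 0.0, "wy": 0.0, "wz": 0.0, "grip": 0.0},
  {"dx": 0.0, "dy": 0.0, "dz": 4.0, "wx": 0.0, "wy": 0.0, "wz": 0.0, "grip": 0.0},
  {"dx": 0.0, "dy": 0.0, "dz": 4.0, "wx": 0.0, "wy": 0.0, "wz": 0.0, "grip": 0.0},
])

```text
clock: 1.7
eef_pos: [0.4772, -0.1032, 0.0904]
tool_rot: [1.0, 0.025, -0.0, -0.0]
ft_force: [0.6, -0.2, 0.0]
grip_width: -0.0001
grasp_force: 0.0
```

```bash
sed -i 's/^NY=.*/NY=.0524; NO=np.array([.6146,-.0124])/' h.py; python3 -c "
from h import *
print(tool()[0]);go(nest(-142,-84,.022),NY)"
```

```text
[ 0.47721126 -0.10324587  0.09039015]
d cm [0.   0.05 6.84] w [-0.     0.001 -0.002] j6 2.88 t 1.7
```

Call:
arm_command([
  {"dx": 0.0, "dy": 0.05, "dz": 2.5, "wx": 0.0, "wy": 0.0, "wz": 0.0, "grip": 0.0},
  {"dx": 0.0, "dy": 0.05, "dz": 5.0, "wx": 0.0, "wy": 0.0, "wz": 0.0, "grip": 0.0},
  {"dx": 0.0, "dy": 0.05, "dz": 6.8, "wx": 0.0, "wy": 0.0, "wz": 0.0, "grip": 0.0},
  {"dx": 0.5, "dy": 0.05, "dz": 6.8, "wx": 0.0, "wy": 0.0, "wz": 0.0, "grip": 0.0},
  {"dx": 1.5, "dy": 0.05, "dz": 6.8, "wx": 0.0, "wy": 0.0, "wz": 0.0, "grip": 0.0},
  {"dx": 2.5, "dy": 0.05, "dz": 6.8, "wx": 0.0, "wy": 0.0, "wz": 0.0, "grip": 0.0},
  {"dx": 3.5, "dy": 0.05, "dz": 6.8, "wx": 0.0, "wy": 0.0, "wz": 0.0, "grip": 0.0},
  {"dx": 4.5, "dy": 0.05, "dz": 6.8, "wx": 0.0, "wy": 0.0, "wz": 0.0, "grip": 0.0},
  {"dx": 5.5, "dy": 0.05, "dz": 6.8, "wx": 0.0, "wy": 0.0, "wz": 0.0, "grip": 0.0},
  {"dx": 6.5, "dy": 0.05, "dz": 6.8, "wx": 0.0, "wy": 0.0, "wz": 0.0, "grip": 0.0},
])

```text
clock: 2.7
eef_pos: [0.5419, -0.1006, 0.023]
tool_rot: [1.0, 0.025, -0.001, 0.0]
ft_force: [-8.4, -1.4, 4.8]
grip_width: 0.0001
grasp_force: 3.9
```

Call:
arm_command([
  {"dx": 0.3, "dy": 0.0, "dz": 0.0, "wx": 0.0, "wy": 0.0, "wz": 0.0, "grip": 0.0},
  {"dx": 0.7, "dy": 0.0, "dz": 0.0, "wx": 0.0, "wy": 0.0, "wz": 0.0, "grip": 0.0},
  {"dx": 1.1, "dy": 0.0, "dz": 0.0, "wx": 0.0, "wy": 0.0, "wz": 0.0, "grip": 0.0},
  {"dx": 1.4, "dy": 0.0, "dz": 0.0, "wx": 0.0, "wy": 0.0, "wz": 0.0, "grip": 0.0},
  {"dx": 1.6, "dy": 0.0, "dz": 0.0, "wx": 0.0, "wy": 0.0, "wz": 0.0, "grip": 0.0},
  {"dx": 1.6, "dy": 0.0, "dz": 0.0, "wx": 0.0, "wy": 0.0, "wz": 0.0, "grip": 0.0},
])

```text
clock: 3.3
eef_pos: [0.5572, -0.0998, 0.0229]
tool_rot: [1.0, 0.025, -0.002, 0.0]
ft_force: [-8.2, -0.4, 4.9]
grip_width: 0.0003
grasp_force: 4.1
```

Call:
arm_command([
  {"dx": 0.15, "dy": 0.0, "dz": 0.0, "wx": 0.0, "wy": 0.0, "wz": 0.0, "grip": 0.0},
  {"dx": 0.3, "dy": 0.0, "dz": 0.0, "wx": 0.0, "wy": 0.0, "wz": 0.0, "grip": 0.0},
  {"dx": 0.4, "dy": 0.0, "dz": 0.0, "wx": 0.0, "wy": 0.0, "wz": 0.0, "grip": 0.0},
  {"dx": 0.4, "dy": 0.0, "dz": 0.0, "wx": 0.0, "wy": 0.0, "wz": 0.0, "grip": 0.0},
])

```text
clock: 3.7
eef_pos: [0.5608, -0.0996, 0.0229]
tool_rot: [1.0, 0.025, -0.002, 0.0]
ft_force: [-9.1, -2.2, 6.4]
grip_width: -0.0004
grasp_force: 4.3
```

```bash
python3 -c "
from h import *
p,d,c=cam('top');lo,hi=(26,120,70),(38,255,255)
for b,s,ce in blobs(mask(p,(24,100,60),(38,255,255)),40):
    P=dep(c,d,b);v,u=np.nonzero(b);print(s[:4],np.median(P[:,2]).round(3),*rect(onz(c,u,v,.032)))
print(nest(65,-84,.032),tool()[0])"
```

```text
[204  61  52  54] 0.016 [814.1 130.8] [92.8 97.6] 65.34
[321 133  14  24] 0.032 [681.4 -92.4] [29.6 52.7] 89.55
[200 278  38  39] 0.024 [337.9 155. ] [83.  84.8] 89.98
[ 0.68391037 -0.09288026  0.032     ] [ 0.56084871 -0.09960178  0.02287777]
```

Call:
arm_command([
  {"dx": 0.15, "dy": 0.0, "dz": 0.0, "wx": 0.0, "wy": 0.0, "wz": 0.0, "grip": 0.0},
  {"dx": 0.3, "dy": 0.0, "dz": 0.0, "wx": 0.0, "wy": 0.0, "wz": 0.0, "grip": 0.0},
  {"dx": 0.3, "dy": 0.0, "dz": 0.0, "wx": 0.0, "wy": 0.0, "wz": 0.0, "grip": 0.0},
])

```text
clock: 4.05
eef_pos: [0.5627, -0.0995, 0.0228]
tool_rot: [1.0, 0.025, -0.003, 0.0]
ft_force: [-11.3, -0.8, 7.9]
grip_width: 0.0001
grasp_force: 5.6
```

Call:
arm_command([
  {"dx": -1.5, "dy": 0.0, "dz": 0.0, "wx": 0.0, "wy": 0.0, "wz": 0.0, "grip": 0.0},
  {"dx": -3.5, "dy": 0.0, "dz": 0.0, "wx": 0.0, "wy": 0.0, "wz": 0.0, "grip": 0.0},
  {"dx": -5.5, "dy": 0.0, "dz": 0.0, "wx": 0.0, "wy": 0.0, "wz": 0.0, "grip": 0.0},
  {"dx": -7.0, "dy": 0.0, "dz": 0.0, "wx": 0.0, "wy": 0.0, "wz": 0.0, "grip": 0.0},
  {"dx": -8.2, "dy": 0.0, "dz": 0.0, "wx": 0.0, "wy": 0.0, "wz": 0.0, "grip": 0.0},
  {"dx": -8.2, "dy": -2.0, "dz": 0.0, "wx": 0.0, "wy": 0.0, "wz": 0.0, "grip": 0.0},
  {"dx": -8.2, "dy": -4.0, "dz": 0.0, "wx": 0.0, "wy": 0.0, "wz": 0.0, "grip": 0.0},
  {"dx": -8.2, "dy": -5.6, "dz": 0.0, "wx": 0.0, "wy": 0.0, "wz": 0.0, "grip": 0.0},
  {"dx": -8.2, "dy": -5.6, "dz": 0.0, "wx": 0.0, "wy": 0.0, "wz": 0.0, "grip": 0.0},
  {"dx": -8.2, "dy": -5.6, "dz": 0.0, "wx": 0.0, "wy": 0.0, "wz": 0.0, "grip": 0.0},
])

```text
clock: 5.05
eef_pos: [0.4825, -0.0473, 0.0231]
tool_rot: [1.0, 0.026, 0.001, 0.0]
ft_force: [0.6, 0.5, 0.2]
grip_width: -0.0002
grasp_force: 0.0
```

```bash
python3 -c "
from h import *
print(tool()[0]);go(nest(-136,-28,.022),NY)"
```

```text
[ 0.48249937 -0.04730032  0.02310886]
d cm [-0.23  0.01  0.11] w [ 0.001 -0.003 -0.001] j6 2.99 t 5.0
```

Call:
arm_command([
  {"dx": 0.8, "dy": 0.0, "dz": 0.0, "wx": 0.0, "wy": 0.0, "wz": 0.0, "grip": 0.0},
  {"dx": 1.8, "dy": 0.0, "dz": 0.0, "wx": 0.0, "wy": 0.0, "wz": 0.0, "grip": 0.0},
  {"dx": 2.8, "dy": 0.0, "dz": 0.0, "wx": 0.0, "wy": 0.0, "wz": 0.0, "grip": 0.0},
  {"dx": 3.8, "dy": 0.0, "dz": 0.0, "wx": 0.0, "wy": 0.0, "wz": 0.0, "grip": 0.0},
  {"dx": 4.8, "dy": 0.0, "dz": 0.0, "wx": 0.0, "wy": 0.0, "wz": 0.0, "grip": 0.0},
  {"dx": 5.8, "dy": 0.0, "dz": 0.0, "wx": 0.0, "wy": 0.0, "wz": 0.0, "grip": 0.0},
  {"dx": 6.8, "dy": 0.0, "dz": 0.0, "wx": 0.0, "wy": 0.0, "wz": 0.0, "grip": 0.0},
  {"dx": 7.5, "dy": 0.0, "dz": 0.0, "wx": 0.0, "wy": 0.0, "wz": 0.0, "grip": 0.0},
  {"dx": 8.0, "dy": 0.0, "dz": 0.0, "wx": 0.0, "wy": 0.0, "wz": 0.0, "grip": 0.0},
  {"dx": 8.2, "dy": 0.0, "dz": 0.0, "wx": 0.0, "wy": 0.0, "wz": 0.0, "grip": 0.0},
])

```text
clock: 6.05
eef_pos: [0.5598, -0.0438, 0.0216]
tool_rot: [1.0, 0.025, -0.004, 0.0]
ft_force: [-13.6, -1.7, 9.9]
grip_width: 0.0
grasp_force: 6.7
```

Call:
arm_command([
  {"dx": 0.0, "dy": 0.0, "dz": 0.0, "wx": 0.0, "wy": 0.0, "wz": 0.0, "grip": 0.0},
  {"dx": 0.1, "dy": 0.0, "dz": 0.0, "wx": 0.0, "wy": 0.0, "wz": 0.0, "grip": 0.0},
  {"dx": 0.1, "dy": 0.0, "dz": 0.0, "wx": 0.0, "wy": 0.0, "wz": 0.0, "grip": 0.0},
])

```text
clock: 6.35
eef_pos: [0.5597, -0.0438, 0.0215]
tool_rot: [1.0, 0.025, -0.004, 0.0]
ft_force: [-11.8, -1.7, 8.6]
grip_width: -0.0003
grasp_force: 6.0
```

Call:
arm_command([
  {"dx": -2.0, "dy": 0.0, "dz": 0.0, "wx": 0.0, "wy": 0.0, "wz": 0.0, "grip": 0.0},
  {"dx": -4.5, "dy": 0.0, "dz": 0.0, "wx": 0.0, "wy": 0.0, "wz": 0.0, "grip": 0.0},
  {"dx": -7.0, "dy": 0.0, "dz": 0.0, "wx": 0.0, "wy": 0.0, "wz": 0.0, "grip": 0.0},
  {"dx": -8.5, "dy": 0.0, "dz": -1.0, "wx": 0.0, "wy": 0.0, "wz": 0.0, "grip": 0.0},
  {"dx": -8.5, "dy": 0.0, "dz": -5.0, "wx": 0.0, "wy": 0.0, "wz": 0.0, "grip": 0.0},
  {"dx": -8.5, "dy": 0.0, "dz": -9.0, "wx": 0.0, "wy": 0.0, "wz": 0.0, "grip": 0.0},
  {"dx": -6.0, "dy": 1.0, "dz": -13.0, "wx": 0.0, "wy": 0.0, "wz": 0.0, "grip": 4.2},
  {"dx": -2.0, "dy": 2.0, "dz": -17.0, "wx": 0.0, "wy": 0.0, "wz": 0.0, "grip": 4.2},
  {"dx": 2.0, "dy": 3.0, "dz": -18.0, "wx": 0.0, "wy": 0.0, "wz": 0.0, "grip": 4.2},
  {"dx": 5.0, "dy": 4.0, "dz": -18.0, "wx": 0.0, "wy": 0.0, "wz": 0.0, "grip": 4.2},
])

```text
clock: 7.35
eef_pos: [0.6214, -0.0815, 0.2066]
tool_rot: [1.0, 0.025, 0.005, 0.001]
ft_force: [0.2, -0.3, 0.1]
grip_width: 0.0423
grasp_force: 0.0
```

Call:
arm_command([
  {"dx": 0.0, "dy": 0.0, "dz": 0.0, "wx": 0.0, "wy": 0.0, "wz": 0.0, "grip": 4.2},
  {"dx": 0.0, "dy": 0.0, "dz": 0.0, "wx": 0.0, "wy": 0.0, "wz": 0.0, "grip": 4.2},
  {"dx": 0.0, "dy": 0.0, "dz": 0.0, "wx": 0.0, "wy": 0.0, "wz": 0.0, "grip": 4.2},
])

```text
clock: 7.65
eef_pos: [0.615, -0.0806, 0.2017]
tool_rot: [1.0, 0.025, -0.001, -0.0]
ft_force: [-0.2, -0.6, -0.2]
grip_width: 0.0416
grasp_force: 0.0
```

```bash
cat >> h.py <<'E'
def lime(n="wrist",zmin=.026,save=None):
    p,d,c=cam(n)
    if save: cv2.imwrite(save,p[:,:,::-1])
    for b,s,ce in blobs(mask(p,(24,90,40),(38,255,255)),60):
        P=dep(c,d,b); q=P[P[:,2]>zmin]
        if len(q)<20: continue
        print(n,s[:4],"top z",np.median(q[:,2]).round(4),len(q),*rect(q))
E
python3 -c "
from h import *
print(tool()[0]);lime(save='pics/w3.png');lime('top');print(nest(65,-84,0),nest(65,-28,0))"
```

```text
[ 0.61499098 -0.08055056  0.20170386]
wrist [219  84  38  64] top z 0.0324 2029 [680.9 -37. ] [54.3 30.2] 2.89
wrist [283  84  35  64] top z 0.0323 2042 [683.7 -93. ] [54.3 30. ] 3.05
wrist [ 43 359  35  30] top z 0.2736 34 [495.   81.2] [  2.2 332.7] 51.27
top [296 133  15  25] top z 0.0318 215 [661.7 -34.5] [34.8 90.2] 84.68
top [200 278  39  39] top z 0.0268 48 [336.3 156.9] [81.8 81.6] 31.09
[ 0.68391037 -0.09288026  0.        ] [ 0.68097731 -0.03695713  0.        ]
```

View pics/w3.png

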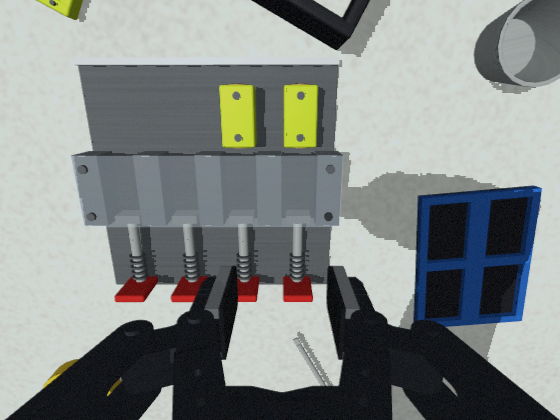

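The two ejected blocks are at (301,115) and (238,115), at the expected places. I'll measure the rack from here too and go to block0.

```bash
python3 -c "
from h import *
p,d,c=cam('wrist')
b=max(blobs(mask(p,(105,120,40),(125,255,255)),300),key=lambda b:b[1][4]);P=dep(c,d,b[0]);print('rib z',np.median(P[:,2]).round(4),rect(P[abs(P[:,2]-.0125)<.004]))
m=(hsv(p)[...,2]<45);
for k,s,ce in blobs(m,300):
    if s[0]>410 and s[1]>150 and s[0]+s[2]<540 and s[3]<90: Q=dep(c,d,k);print(s[:4],'floor z',np.median(Q[:,2]).round(4),rect(Q[Q[:,2]<.009]))
go([.6837,-.093,.11],.0524);go([.6837,-.093,.014],.0524)"
```

```text
rib z 0.012 (array([ 540. , -294.2]), array([159.6, 121.8]), 8.4)
[486 197  41  58] floor z 0.0053 (array([ 580.9, -322.1]), array([64.5, 38.3]), 9.07)
[428 202  39  58] floor z 0.0053 (array([ 572.4, -260.1]), array([63.7, 39.2]), 8.39)
[480 264  38  50] floor z 0.0054 (array([ 505.1, -333. ]), array([62.3, 38. ]), 8.31)
[425 269  37  49] floor z 0.0054 (array([ 496.1, -271. ]), array([62.2, 39.1]), 7.84)
d cm [6.81 1.61 9.26] w [-0.     0.    -0.001] j6 2.96 t 7.8
d cm [ 6.81  1.61 18.86] w [-0.     0.    -0.001] j6 2.96 t 7.8
```

Call:
arm_command([
  {"dx": 2.3, "dy": 0.6, "dz": 1.0, "wx": 0.0, "wy": 0.0, "wz": 0.0, "grip": 4.2},
  {"dx": 4.6, "dy": 1.2, "dz": 3.0, "wx": 0.0, "wy": 0.0, "wz": 0.0, "grip": 4.2},
  {"dx": 6.8, "dy": 1.6, "dz": 6.0, "wx": 0.0, "wy": 0.0, "wz": 0.0, "grip": 4.2},
  {"dx": 6.8, "dy": 1.6, "dz": 9.0, "wx": 0.0, "wy": 0.0, "wz": 0.0, "grip": 4.2},
  {"dx": 6.8, "dy": 1.6, "dz": 12.0, "wx": 0.0, "wy": 0.0, "wz": 0.0, "grip": 4.2},
  {"dx": 6.8, "dy": 1.6, "dz": 13.5, "wx": 0.0, "wy": 0.0, "wz": 0.0, "grip": 4.2},
  {"dx": 6.8, "dy": 1.6, "dz": 13.5, "wx": 0.0, "wy": 0.0, "wz": 0.0, "grip": 4.2},
  {"dx": 6.8, "dy": 1.6, "dz": 13.5, "wx": 0.0, "wy": 0.0, "wz": 0.0, "grip": 4.2},
])

```text
clock: 8.6
eef_pos: [0.6842, -0.093, 0.0681]
tool_rot: [1.0, 0.025, 0.0, 0.0]
ft_force: [-0.3, -0.3, 0.4]
grip_width: 0.0421
grasp_force: 0.0
```

```bash
python3 -c "
from h import *
lime('wrist',zmin=.022);go([.6837,-.093,.014],.0524)"
```

```text
wrist [155 194  66  96] top z 0.0324 4472 [681.1 -41.7] [54.5 39.8] 3.11
wrist [255 194  55  96] top z 0.0324 4364 [684.  -93.3] [54.9 29.9] 3.08
d cm [-0.14 -0.02  5.51] w [ 0.    -0.002 -0.001] j6 2.96 t 8.7
```

Call:
arm_command([
  {"dx": 0.0, "dy": 0.0, "dz": 2.0, "wx": 0.0, "wy": 0.0, "wz": 0.0, "grip": 4.2},
  {"dx": 0.0, "dy": 0.0, "dz": 4.0, "wx": 0.0, "wy": 0.0, "wz": 0.0, "grip": 4.2},
  {"dx": 0.0, "dy": 0.0, "dz": 5.4, "wx": 0.0, "wy": 0.0, "wz": 0.0, "grip": 4.2},
  {"dx": 0.0, "dy": 0.0, "dz": 5.4, "wx": 0.0, "wy": 0.0, "wz": 0.0, "grip": 4.2},
  {"dx": 0.0, "dy": 0.0, "dz": 5.4, "wx": 0.0, "wy": 0.0, "wz": 0.0, "grip": 2.5},
  {"dx": 0.0, "dy": 0.0, "dz": 5.4, "wx": 0.0, "wy": 0.0, "wz": 0.0, "grip": 2.5},
  {"dx": 0.0, "dy": 0.0, "dz": 5.4, "wx": 0.0, "wy": 0.0, "wz": 0.0, "grip": 2.5},
  {"dx": 0.0, "dy": 0.0, "dz": 5.4, "wx": 0.0, "wy": 0.0, "wz": 0.0, "grip": 2.5},
])

```text
clock: 9.45
eef_pos: [0.685, -0.0932, 0.0144]
tool_rot: [1.0, 0.025, 0.001, 0.0]
ft_force: [-0.3, 0.1, 1.2]
grip_width: 0.029
grasp_force: 62.7
```

Call:
arm_command([
  {"dx": 0.0, "dy": 0.0, "dz": -2.0, "wx": 0.0, "wy": 0.0, "wz": 0.0, "grip": 2.5},
  {"dx": 0.0, "dy": 0.0, "dz": -5.0, "wx": 0.0, "wy": 0.0, "wz": 0.0, "grip": 2.5},
  {"dx": 0.0, "dy": 0.0, "dz": -7.5, "wx": 0.0, "wy": 0.0, "wz": 0.0, "grip": 2.5},
  {"dx": 0.0, "dy": 0.0, "dz": -7.5, "wx": 0.0, "wy": 0.0, "wz": 0.0, "grip": 2.5},
])

```text
clock: 9.85
eef_pos: [0.6875, -0.0936, 0.0936]
tool_rot: [1.0, 0.025, 0.005, 0.001]
ft_force: [0.8, 0.5, -0.4]
grip_width: 0.0285
grasp_force: 62.3
```

```bash
cat >> h.py <<'E'
RY=.1466; RO=np.array([.540,-.294])
def rack(x,y,z):
    r=R.from_euler("z",RY).as_matrix()[:2,:2]; return np.r_[RO+r@np.array([x,y])/1000,z]
E
python3 -c "
from h import *
o=tool()[2];print(o['eef_pos'],o['grip_width'],o['grasp_force']);lime('wrist',zmin=.022)
go(rack(38,31,.09),RY)"
```

```text
[ 0.68749541 -0.09358162  0.09361035] 0.02854105413524159 62.27464199066162
wrist [169 190  57  86] top z 0.0324 3624 [681.5 -37.1] [54.3 30.5] 3.01
wrist [245 223  74 129] top z 0.1116 7933 [659.1 -91.3] [111.2  46.1] 7.74
d cm [-12.13  15.84   0.06] w [ 0.001 -0.006 -0.096] j6 2.96 t 9.9
```

Call:
arm_command([
  {"dx": -2.0, "dy": 2.6, "dz": 0.0, "wx": 0.0, "wy": 0.0, "wz": -0.02, "grip": 2.5},
  {"dx": -4.0, "dy": 5.2, "dz": 0.0, "wx": 0.0, "wy": 0.0, "wz": -0.04, "grip": 2.5},
  {"dx": -6.0, "dy": 7.8, "dz": 0.0, "wx": 0.0, "wy": 0.0, "wz": -0.06, "grip": 2.5},
  {"dx": -8.0, "dy": 10.4, "dz": 0.0, "wx": 0.0, "wy": 0.0, "wz": -0.08, "grip": 2.5},
  {"dx": -10.0, "dy": 13.0, "dz": 0.0, "wx": 0.0, "wy": 0.0, "wz": -0.094, "grip": 2.5},
  {"dx": -12.0, "dy": 15.8, "dz": 0.0, "wx": 0.0, "wy": 0.0, "wz": -0.094, "grip": 2.5},
  {"dx": -12.0, "dy": 15.8, "dz": 0.0, "wx": 0.0, "wy": 0.0, "wz": -0.094, "grip": 2.5},
  {"dx": -12.0, "dy": 15.8, "dz": 0.0, "wx": 0.0, "wy": 0.0, "wz": -0.094, "grip": 2.5},
  {"dx": -12.0, "dy": 15.8, "dz": 0.0, "wx": 0.0, "wy": 0.0, "wz": -0.094, "grip": 2.5},
])

```text
clock: 10.8
eef_pos: [0.5723, -0.2562, 0.0873]
tool_rot: [0.997, 0.073, -0.001, -0.001]
ft_force: [-0.2, -0.2, -1.0]
grip_width: 0.0287
grasp_force: 62.3
```

```bash
python3 -c "
from h import *
o=tool()[2];print(o['eef_pos'],o['grip_width'],o['grasp_force'])
p,d,c=cam('wrist');cv2.imwrite('pics/w4.png',p[:,:,::-1])
b=max(blobs(mask(p,(24,90,40),(38,255,255)),300),key=lambda b:b[1][4]);P=dep(c,d,b[0]);zt=np.percentile(P[:,2],90);q=P[abs(P[:,2]-zt)<.006];print('block top',zt,rect(q))
go(rack(38,31,.015),RY)"
```

```text
[ 0.57227913 -0.25622077  0.08731994] 0.02874813029310953 62.2547972202301
block top 0.10606026159773044 (array([ 572. , -256.2]), array([53.9, 30. ]), 8.06)
d cm [0.03 0.19 7.25] w [-0.001  0.001 -0.001] j6 2.57 t 10.8
```

View pics/w4.png

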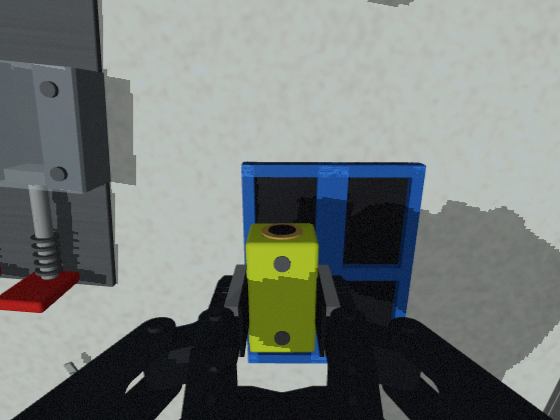

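The block is held straight and level over its pocket, at (283,290). Lowering it.

Call:
arm_command([
  {"dx": 0.08, "dy": 0.18, "dz": 2.0, "wx": 0.0, "wy": 0.0, "wz": 0.0, "grip": 2.5},
  {"dx": 0.08, "dy": 0.18, "dz": 4.0, "wx": 0.0, "wy": 0.0, "wz": 0.0, "grip": 2.5},
  {"dx": 0.08, "dy": 0.18, "dz": 5.5, "wx": 0.0, "wy": 0.0, "wz": 0.0, "grip": 2.5},
  {"dx": 0.08, "dy": 0.18, "dz": 6.5, "wx": 0.0, "wy": 0.0, "wz": 0.0, "grip": 2.5},
  {"dx": 0.08, "dy": 0.18, "dz": 7.2, "wx": 0.0, "wy": 0.0, "wz": 0.0, "grip": 2.5},
  {"dx": 0.08, "dy": 0.18, "dz": 7.4, "wx": 0.0, "wy": 0.0, "wz": 0.0, "grip": 2.5},
  {"dx": 0.08, "dy": 0.18, "dz": 7.4, "wx": 0.0, "wy": 0.0, "wz": 0.0, "grip": 2.5},
])

```text
clock: 11.55
eef_pos: [0.5738, -0.2585, 0.0144]
tool_rot: [0.997, 0.073, 0.0, 0.0]
ft_force: [-0.1, -0.1, -0.2]
grip_width: 0.0285
grasp_force: 65.2
```

Call:
arm_command([
  {"dx": 0.0, "dy": 0.0, "dz": 0.1, "wx": 0.0, "wy": 0.0, "wz": 0.0, "grip": 2.5},
  {"dx": 0.0, "dy": 0.0, "dz": 0.2, "wx": 0.0, "wy": 0.0, "wz": 0.0, "grip": 2.5},
  {"dx": 0.0, "dy": 0.0, "dz": 0.2, "wx": 0.0, "wy": 0.0, "wz": 0.0, "grip": 2.5},
  {"dx": 0.0, "dy": 0.0, "dz": 0.2, "wx": 0.0, "wy": 0.0, "wz": 0.0, "grip": 2.5},
])

```text
clock: 11.95
eef_pos: [0.5742, -0.259, 0.0134]
tool_rot: [0.997, 0.072, 0.001, 0.0]
ft_force: [0.3, 0.3, 3.7]
grip_width: 0.0285
grasp_force: 65.8
```

Call:
arm_command([
  {"dx": 0.0, "dy": 0.0, "dz": 0.0, "wx": 0.0, "wy": 0.0, "wz": 0.0, "grip": 4.2},
  {"dx": 0.0, "dy": 0.0, "dz": 0.0, "wx": 0.0, "wy": 0.0, "wz": 0.0, "grip": 4.2},
  {"dx": 0.0, "dy": 0.0, "dz": -0.5, "wx": 0.0, "wy": 0.0, "wz": 0.0, "grip": 4.2},
  {"dx": 0.0, "dy": 0.0, "dz": -3.0, "wx": 0.0, "wy": 0.0, "wz": 0.0, "grip": 4.2},
  {"dx": 0.0, "dy": 0.0, "dz": -6.0, "wx": 0.0, "wy": 0.0, "wz": 0.0, "grip": 4.2},
  {"dx": 0.0, "dy": 0.0, "dz": -9.0, "wx": 0.0, "wy": 0.0, "wz": 0.0, "grip": 4.2},
  {"dx": 0.0, "dy": 0.0, "dz": -9.0, "wx": 0.0, "wy": 0.0, "wz": 0.0, "grip": 4.2},
  {"dx": 0.0, "dy": 0.0, "dz": -9.0, "wx": 0.0, "wy": 0.0, "wz": 0.0, "grip": 4.2},
])

```text
clock: 12.75
eef_pos: [0.5741, -0.259, 0.1035]
tool_rot: [0.997, 0.072, 0.001, 0.001]
ft_force: [-0.1, 0.4, -1.0]
grip_width: 0.042
grasp_force: 0.0
```

```bash
python3 -c "
from h import *
print(tool()[0]);lime(zmin=.022);lime('top',zmin=.02);print(rack(38,31,.031));go(nest(65,-28,.10),NY)"
```

```text
[ 0.57413614 -0.25901306  0.10350383]
wrist [259 181  46  82] top z 0.0314 3159 [ 573.7 -258.9] [53.8 30. ] 8.44
top [203  61  54  54] top z 0.0206 25 [835.  126.1] [90.9 91.7] 21.22
top [296 133  15  26] top z 0.0319 311 [679.6 -37.2] [54.4 30.1] 2.77
top [394 195  16  10] top z 0.0308 109 [ 554.2 -244.1] [18.5 63.3] 0.55
top [200 278  39  39] top z 0.0238 331 [336.9 156.1] [85.9 84.3] 0.31
[ 0.57306405 -0.25778166  0.031     ]
d cm [ 13.91 -20.34   0.13] w [-0.001  0.002  0.092] j6 2.57 t 12.8
```

Block0 lies flat in its pocket with its top at 31 mm. Now block1.

Call:
arm_command([
  {"dx": 2.0, "dy": -3.0, "dz": -0.5, "wx": 0.0, "wy": 0.0, "wz": 0.02, "grip": 4.2},
  {"dx": 4.0, "dy": -6.0, "dz": -0.5, "wx": 0.0, "wy": 0.0, "wz": 0.04, "grip": 4.2},
  {"dx": 6.0, "dy": -9.0, "dz": -0.5, "wx": 0.0, "wy": 0.0, "wz": 0.06, "grip": 4.2},
  {"dx": 8.0, "dy": -12.0, "dz": -0.5, "wx": 0.0, "wy": 0.0, "wz": 0.08, "grip": 4.2},
  {"dx": 10.0, "dy": -15.0, "dz": -0.5, "wx": 0.0, "wy": 0.0, "wz": 0.092, "grip": 4.2},
  {"dx": 12.0, "dy": -18.0, "dz": -0.5, "wx": 0.0, "wy": 0.0, "wz": 0.092, "grip": 4.2},
  {"dx": 13.8, "dy": -20.3, "dz": 0.0, "wx": 0.0, "wy": 0.0, "wz": 0.092, "grip": 4.2},
  {"dx": 13.8, "dy": -20.3, "dz": 2.0, "wx": 0.0, "wy": 0.0, "wz": 0.092, "grip": 4.2},
  {"dx": 13.8, "dy": -20.3, "dz": 3.0, "wx": 0.0, "wy": 0.0, "wz": 0.092, "grip": 4.2},
  {"dx": 13.8, "dy": -20.3, "dz": 3.0, "wx": 0.0, "wy": 0.0, "wz": 0.092, "grip": 4.2},
])

```text
clock: 13.85
eef_pos: [0.6779, -0.038, 0.0684]
tool_rot: [1.0, 0.026, -0.004, -0.0]
ft_force: [-1.0, 1.0, -0.4]
grip_width: 0.0422
grasp_force: 0.0
```

Call:
arm_command([
  {"dx": 0.0, "dy": 0.0, "dz": 0.0, "wx": 0.0, "wy": 0.0, "wz": 0.0, "grip": 4.2},
  {"dx": 0.0, "dy": 0.0, "dz": 0.0, "wx": 0.0, "wy": 0.0, "wz": 0.0, "grip": 4.2},
  {"dx": 0.0, "dy": 0.0, "dz": 0.0, "wx": 0.0, "wy": 0.0, "wz": 0.0, "grip": 4.2},
])

```text
clock: 14.15
eef_pos: [0.6813, -0.0387, 0.0735]
tool_rot: [1.0, 0.026, 0.001, 0.0]
ft_force: [0.1, 0.4, 0.6]
grip_width: 0.0421
grasp_force: 0.0
```

```bash
python3 -c "
from h import *
lime('wrist',zmin=.022);print(tool()[0]);go([.681,-.0370,.014],NY)"
```

```text
wrist [253 191  53  94] top z 0.0324 4138 [681.2 -37.2] [54.1 30. ] 3.11
wrist [536 346  24  74] top z 0.0244 238 [ 632.3 -182.7] [206.4  24.8] 45.86
[ 0.68125444 -0.03855139  0.07342793]
d cm [-0.03 -0.16  5.94] w [ 0.    -0.002 -0.001] j6 3.03 t 14.2
```

Call:
arm_command([
  {"dx": 0.0, "dy": -0.15, "dz": 2.0, "wx": 0.0, "wy": 0.0, "wz": 0.0, "grip": 4.2},
  {"dx": 0.0, "dy": -0.15, "dz": 4.0, "wx": 0.0, "wy": 0.0, "wz": 0.0, "grip": 4.2},
  {"dx": 0.0, "dy": -0.15, "dz": 5.9, "wx": 0.0, "wy": 0.0, "wz": 0.0, "grip": 4.2},
  {"dx": 0.0, "dy": -0.15, "dz": 5.9, "wx": 0.0, "wy": 0.0, "wz": 0.0, "grip": 4.2},
  {"dx": 0.0, "dy": -0.15, "dz": 5.9, "wx": 0.0, "wy": 0.0, "wz": 0.0, "grip": 2.5},
  {"dx": 0.0, "dy": -0.15, "dz": 5.9, "wx": 0.0, "wy": 0.0, "wz": 0.0, "grip": 2.5},
  {"dx": 0.0, "dy": -0.15, "dz": 5.9, "wx": 0.0, "wy": 0.0, "wz": 0.0, "grip": 2.5},
  {"dx": 0.0, "dy": -0.15, "dz": 5.9, "wx": 0.0, "wy": 0.0, "wz": 0.0, "grip": 2.5},
])

```text
clock: 15.0
eef_pos: [0.6813, -0.0364, 0.0144]
tool_rot: [1.0, 0.026, 0.001, 0.0]
ft_force: [0.6, 0.1, -1.1]
grip_width: 0.0287
grasp_force: 63.6
```

Call:
arm_command([
  {"dx": 0.0, "dy": 0.0, "dz": -2.0, "wx": 0.0, "wy": 0.0, "wz": 0.0, "grip": 2.5},
  {"dx": 0.0, "dy": 0.0, "dz": -5.0, "wx": 0.0, "wy": 0.0, "wz": 0.0, "grip": 2.5},
  {"dx": 0.0, "dy": 0.0, "dz": -7.5, "wx": 0.0, "wy": 0.0, "wz": 0.0, "grip": 2.5},
  {"dx": 0.0, "dy": 0.0, "dz": -8.5, "wx": 0.0, "wy": 0.0, "wz": 0.0, "grip": 2.5},
  {"dx": 0.0, "dy": 0.0, "dz": -8.5, "wx": 0.0, "wy": 0.0, "wz": 0.0, "grip": 2.5},
  {"dx": 0.0, "dy": 0.0, "dz": -8.5, "wx": 0.0, "wy": 0.0, "wz": 0.0, "grip": 2.5},
])

```text
clock: 15.6
eef_pos: [0.6801, -0.0364, 0.0974]
tool_rot: [1.0, 0.026, -0.001, -0.0]
ft_force: [0.0, 0.1, -1.8]
grip_width: 0.0287
grasp_force: 63.7
```

```bash
python3 -c "
from h import *
o=tool()[2];print(o['eef_pos'],o['grip_width'],o['grasp_force']);go(rack(-38,31,.1),RY);lime('top',zmin=.02)"
```

```text
[ 0.6800763  -0.03635951  0.09736789] 0.028653430189692027 63.68661403656006
d cm [-19.42  22.26  -0.24] w [-0.     0.001 -0.094] j6 3.04 t 15.6
top [203  61  54  54] top z 0.0208 35 [817.6 130.6] [87.2 98.1] 68.08
top [392 180  18  25] top z 0.0307 316 [ 572.3 -259. ] [54.  32.1] 6.57
top [200 278  39  39] top z 0.0238 333 [336.7 155.9] [84.3 85.6] 89.41
```

Call:
arm_command([
  {"dx": -2.5, "dy": 2.9, "dz": -0.2, "wx": 0.0, "wy": 0.0, "wz": -0.02, "grip": 2.5},
  {"dx": -5.0, "dy": 5.8, "dz": -0.2, "wx": 0.0, "wy": 0.0, "wz": -0.04, "grip": 2.5},
  {"dx": -7.5, "dy": 8.7, "dz": -0.2, "wx": 0.0, "wy": 0.0, "wz": -0.06, "grip": 2.5},
  {"dx": -10.0, "dy": 11.6, "dz": -0.2, "wx": 0.0, "wy": 0.0, "wz": -0.08, "grip": 2.5},
  {"dx": -12.5, "dy": 14.5, "dz": -0.2, "wx": 0.0, "wy": 0.0, "wz": -0.094, "grip": 2.5},
  {"dx": -15.0, "dy": 17.4, "dz": -0.2, "wx": 0.0, "wy": 0.0, "wz": -0.094, "grip": 2.5},
  {"dx": -17.5, "dy": 20.2, "dz": -0.2, "wx": 0.0, "wy": 0.0, "wz": -0.094, "grip": 2.5},
  {"dx": -19.4, "dy": 22.3, "dz": -0.2, "wx": 0.0, "wy": 0.0, "wz": -0.094, "grip": 2.5},
  {"dx": -19.4, "dy": 22.3, "dz": 0.5, "wx": 0.0, "wy": 0.0, "wz": -0.094, "grip": 2.5},
  {"dx": -19.4, "dy": 22.3, "dz": 0.5, "wx": 0.0, "wy": 0.0, "wz": -0.094, "grip": 2.5},
])

```text
clock: 16.65
eef_pos: [0.497, -0.269, 0.091]
tool_rot: [0.997, 0.073, -0.002, -0.001]
ft_force: [-0.4, 0.6, -2.0]
grip_width: 0.0285
grasp_force: 63.7
```

Call:
arm_command([
  {"dx": 0.0, "dy": 0.0, "dz": 0.0, "wx": 0.0, "wy": 0.0, "wz": 0.0, "grip": 2.5},
  {"dx": 0.0, "dy": 0.0, "dz": 0.0, "wx": 0.0, "wy": 0.0, "wz": 0.0, "grip": 2.5},
  {"dx": 0.0, "dy": 0.0, "dz": 0.0, "wx": 0.0, "wy": 0.0, "wz": 0.0, "grip": 2.5},
])

```text
clock: 16.95
eef_pos: [0.4995, -0.2685, 0.0932]
tool_rot: [0.997, 0.074, 0.0, -0.0]
ft_force: [0.6, 0.5, -1.4]
grip_width: 0.0289
grasp_force: 63.7
```

```bash
python3 -c "
from h import *
o=tool()[2];print(o['eef_pos'],o['grip_width'],o['grasp_force'])
p,d,c=cam('wrist')
for b,s,ce in blobs(mask(p,(24,90,40),(38,255,255)),300):
    P=dep(c,d,b);zt=np.percentile(P[:,2],90);q=P[abs(P[:,2]-zt)<.006];print('block top',zt,rect(q))
print(rack(-38,31,0));go(rack(-38,31,.0135),RY)"
```

```text
[ 0.49946778 -0.26845034  0.09324189] 0.02894865929550333 63.70996713638306
block top 0.03226583090430946 (array([ 573.6, -258.9]), array([54.6, 30.2]), 8.32)
block top 0.11261822106559514 (array([ 500. , -268.4]), array([54.9, 30. ]), 8.43)
[ 0.49787927 -0.26888339  0.        ]
d cm [-0.16  0.01  7.98] w [ 0.    -0.     0.002] j6 2.5 t 17.0
```

Call:
arm_command([
  {"dx": -0.2, "dy": 0.05, "dz": 2.0, "wx": 0.0, "wy": 0.0, "wz": 0.0, "grip": 2.5},
  {"dx": -0.2, "dy": 0.05, "dz": 4.0, "wx": 0.0, "wy": 0.0, "wz": 0.0, "grip": 2.5},
  {"dx": -0.2, "dy": 0.05, "dz": 6.0, "wx": 0.0, "wy": 0.0, "wz": 0.0, "grip": 2.5},
  {"dx": -0.2, "dy": 0.05, "dz": 7.0, "wx": 0.0, "wy": 0.0, "wz": 0.0, "grip": 2.5},
  {"dx": -0.2, "dy": 0.05, "dz": 7.7, "wx": 0.0, "wy": 0.0, "wz": 0.0, "grip": 2.5},
  {"dx": -0.2, "dy": 0.05, "dz": 7.95, "wx": 0.0, "wy": 0.0, "wz": 0.0, "grip": 2.5},
  {"dx": -0.2, "dy": 0.05, "dz": 8.05, "wx": 0.0, "wy": 0.0, "wz": 0.0, "grip": 2.5},
  {"dx": -0.2, "dy": 0.05, "dz": 8.05, "wx": 0.0, "wy": 0.0, "wz": 0.0, "grip": 2.5},
  {"dx": -0.2, "dy": 0.05, "dz": 8.05, "wx": 0.0, "wy": 0.0, "wz": 0.0, "grip": 2.5},
])

```text
clock: 17.9
eef_pos: [0.4974, -0.2704, 0.0136]
tool_rot: [0.997, 0.073, 0.001, 0.0]
ft_force: [0.3, 0.4, -1.6]
grip_width: 0.0284
grasp_force: 63.7
```

Call:
arm_command([
  {"dx": 0.0, "dy": 0.0, "dz": 0.1, "wx": 0.0, "wy": 0.0, "wz": 0.0, "grip": 2.5},
  {"dx": 0.0, "dy": 0.0, "dz": 0.15, "wx": 0.0, "wy": 0.0, "wz": 0.0, "grip": 2.5},
  {"dx": 0.0, "dy": 0.0, "dz": 0.15, "wx": 0.0, "wy": 0.0, "wz": 0.0, "grip": 2.5},
])

```text
clock: 18.2
eef_pos: [0.4974, -0.2705, 0.0127]
tool_rot: [0.997, 0.073, 0.001, 0.0]
ft_force: [-1.0, 0.2, 5.6]
grip_width: 0.0288
grasp_force: 64.6
```

Call:
arm_command([
  {"dx": 0.0, "dy": 0.0, "dz": 0.0, "wx": 0.0, "wy": 0.0, "wz": 0.0, "grip": 4.2},
  {"dx": 0.0, "dy": 0.0, "dz": 0.0, "wx": 0.0, "wy": 0.0, "wz": 0.0, "grip": 4.2},
  {"dx": 0.0, "dy": 0.0, "dz": -0.5, "wx": 0.0, "wy": 0.0, "wz": 0.0, "grip": 4.2},
  {"dx": 0.0, "dy": 0.0, "dz": -3.0, "wx": 0.0, "wy": 0.0, "wz": 0.0, "grip": 4.2},
  {"dx": 0.0, "dy": 0.0, "dz": -7.0, "wx": 0.0, "wy": 0.0, "wz": 0.0, "grip": 4.2},
  {"dx": 0.0, "dy": 0.0, "dz": -11.0, "wx": 0.0, "wy": 0.0, "wz": 0.0, "grip": 4.2},
  {"dx": 0.0, "dy": 0.0, "dz": -15.0, "wx": 0.0, "wy": 0.0, "wz": 0.0, "grip": 4.2},
  {"dx": 0.0, "dy": 0.0, "dz": -19.0, "wx": 0.0, "wy": 0.0, "wz": 0.0, "grip": 4.2},
  {"dx": 0.0, "dy": 0.0, "dz": -19.0, "wx": 0.0, "wy": 0.0, "wz": 0.0, "grip": 4.2},
  {"dx": 0.0, "dy": 0.0, "dz": -19.0, "wx": 0.0, "wy": 0.0, "wz": 0.0, "grip": 4.2},
])

```text
clock: 19.2
eef_pos: [0.4975, -0.2705, 0.2028]
tool_rot: [0.997, 0.073, 0.001, 0.001]
ft_force: [-0.2, 0.3, -0.5]
grip_width: 0.0419
grasp_force: 0.0
```

```bash
python3 -c "
from h import *
print(tool()[0]);lime(zmin=.022)
go([.49,.314,.2],-.07-np.pi+2*np.pi)"
```

```text
[ 0.49747667 -0.27051567  0.20281105]
wrist [264  75  36  64] top z 0.0313 2038 [ 572.9 -258.8] [53.8 30. ] 8.44
wrist [265 159  33  58] top z 0.0314 1636 [ 498.4 -270.2] [53.2 29.6] 7.81
d cm [  7.89 -57.87   0.12] w [-0.    -0.    -2.925] j6 2.5 t 19.2
```

Both blocks lie flat with their tops at 31 mm. I'll move to the timer, unwinding the wrist on the way so the key can be turned in one long stroke.

Call:
arm_command([
  {"dx": 0.8, "dy": -4.0, "dz": 0.0, "wx": 0.0, "wy": 0.0, "wz": -0.14, "grip": 4.2},
  {"dx": 1.6, "dy": -8.0, "dz": 0.0, "wx": 0.0, "wy": 0.0, "wz": -0.28, "grip": 4.2},
  {"dx": 2.4, "dy": -12.0, "dz": 0.0, "wx": 0.0, "wy": 0.0, "wz": -0.42, "grip": 4.2},
  {"dx": 3.2, "dy": -16.0, "dz": 0.0, "wx": 0.0, "wy": 0.0, "wz": -0.56, "grip": 4.2},
  {"dx": 4.0, "dy": -20.0, "dz": 0.0, "wx": 0.0, "wy": 0.0, "wz": -0.7, "grip": 4.2},
  {"dx": 4.8, "dy": -24.0, "dz": 0.0, "wx": 0.0, "wy": 0.0, "wz": -0.84, "grip": 4.2},
  {"dx": 5.6, "dy": -28.0, "dz": 0.0, "wx": 0.0, "wy": 0.0, "wz": -0.98, "grip": 4.2},
  {"dx": 6.4, "dy": -32.0, "dz": 0.0, "wx": 0.0, "wy": 0.0, "wz": -1.12, "grip": 4.2},
  {"dx": 7.2, "dy": -36.0, "dz": 0.0, "wx": 0.0, "wy": 0.0, "wz": -1.26, "grip": 4.2},
  {"dx": 7.9, "dy": -40.0, "dz": 0.0, "wx": 0.0, "wy": 0.0, "wz": -1.4, "grip": 4.2},
])

```text
clock: 20.25
eef_pos: [0.5151, 0.1385, 0.1991]
tool_rot: [0.713, 0.701, -0.002, -0.001]
ft_force: [0.5, -0.3, -0.2]
grip_width: 0.0417
grasp_force: 0.0
```

Call:
arm_command([
  {"dx": 0.0, "dy": 0.0, "dz": 0.0, "wx": 0.0, "wy": 0.0, "wz": -0.14, "grip": 4.2},
  {"dx": 0.0, "dy": 0.0, "dz": 0.0, "wx": 0.0, "wy": 0.0, "wz": -0.28, "grip": 4.2},
  {"dx": 0.0, "dy": 0.0, "dz": 0.0, "wx": 0.0, "wy": 0.0, "wz": -0.42, "grip": 4.2},
  {"dx": 0.0, "dy": 0.0, "dz": 0.0, "wx": 0.0, "wy": 0.0, "wz": -0.56, "grip": 4.2},
  {"dx": 0.0, "dy": 0.0, "dz": 0.0, "wx": 0.0, "wy": 0.0, "wz": -0.7, "grip": 4.2},
  {"dx": 0.0, "dy": 0.0, "dz": 0.0, "wx": 0.0, "wy": 0.0, "wz": -0.84, "grip": 4.2},
  {"dx": 0.0, "dy": 0.0, "dz": 0.0, "wx": 0.0, "wy": 0.0, "wz": -0.98, "grip": 4.2},
  {"dx": 0.0, "dy": 0.0, "dz": 0.0, "wx": 0.0, "wy": 0.0, "wz": -1.12, "grip": 4.2},
  {"dx": 0.0, "dy": 0.0, "dz": 0.0, "wx": 0.0, "wy": 0.0, "wz": -1.26, "grip": 4.2},
  {"dx": 0.0, "dy": 0.0, "dz": 0.0, "wx": 0.0, "wy": 0.0, "wz": -1.4, "grip": 4.2},
])

```text
clock: 21.25
eef_pos: [0.5151, 0.1368, 0.199]
tool_rot: [0.094, 0.996, -0.001, -0.002]
ft_force: [-0.1, -0.5, -0.2]
grip_width: 0.0418
grasp_force: 0.0
```

Call:
arm_command([
  {"dx": 0.0, "dy": 0.0, "dz": 0.0, "wx": 0.0, "wy": 0.0, "wz": -0.14, "grip": 4.2},
  {"dx": 0.0, "dy": 0.0, "dz": 0.0, "wx": 0.0, "wy": 0.0, "wz": -0.28, "grip": 4.2},
  {"dx": 0.0, "dy": 0.0, "dz": 0.0, "wx": 0.0, "wy": 0.0, "wz": -0.42, "grip": 4.2},
  {"dx": 0.0, "dy": 0.0, "dz": 0.0, "wx": 0.0, "wy": 0.0, "wz": -0.56, "grip": 4.2},
  {"dx": 0.0, "dy": 0.0, "dz": 0.0, "wx": 0.0, "wy": 0.0, "wz": -0.7, "grip": 4.2},
  {"dx": 0.0, "dy": 0.0, "dz": 0.0, "wx": 0.0, "wy": 0.0, "wz": -0.84, "grip": 4.2},
  {"dx": 0.0, "dy": 0.0, "dz": 0.0, "wx": 0.0, "wy": 0.0, "wz": -0.98, "grip": 4.2},
  {"dx": 0.0, "dy": 0.0, "dz": 0.0, "wx": 0.0, "wy": 0.0, "wz": -1.12, "grip": 4.2},
  {"dx": 0.0, "dy": 0.0, "dz": 0.0, "wx": 0.0, "wy": 0.0, "wz": -1.26, "grip": 4.2},
  {"dx": 0.0, "dy": 0.0, "dz": 0.0, "wx": 0.0, "wy": 0.0, "wz": -1.4, "grip": 4.2},
])

```text
clock: 22.25
eef_pos: [0.5151, 0.1368, 0.199]
tool_rot: [-0.569, 0.822, 0.001, -0.002]
ft_force: [-0.3, 0.2, 1.0]
grip_width: 0.0422
grasp_force: 0.0
```

```bash
python3 -c "
from h import *
print(tool()[0],tool()[2]['joint_pos'])
go([.46,.314,.2],-.07)"
```

```text
[0.51507752 0.13677133 0.19897057] [ 2.59534297e-01  3.24958772e-01  3.47978622e-02  1.28531737e+00
  2.04689366e-05 -9.51433524e-01]
d cm [-14.65  11.4   -0.1 ] w [ 0.005  0.002 -1.861] j6 -0.95 t 22.2
```

Call:
arm_command([
  {"dx": -1.8, "dy": 1.4, "dz": 0.0, "wx": 0.0, "wy": 0.0, "wz": -0.14, "grip": 4.2},
  {"dx": -3.6, "dy": 2.8, "dz": 0.0, "wx": 0.0, "wy": 0.0, "wz": -0.28, "grip": 4.2},
  {"dx": -5.4, "dy": 4.2, "dz": 0.0, "wx": 0.0, "wy": 0.0, "wz": -0.42, "grip": 4.2},
  {"dx": -7.2, "dy": 5.6, "dz": 0.0, "wx": 0.0, "wy": 0.0, "wz": -0.56, "grip": 4.2},
  {"dx": -9.0, "dy": 7.0, "dz": 0.0, "wx": 0.0, "wy": 0.0, "wz": -0.7, "grip": 4.2},
  {"dx": -10.8, "dy": 8.4, "dz": 0.0, "wx": 0.0, "wy": 0.0, "wz": -0.84, "grip": 4.2},
  {"dx": -12.6, "dy": 9.8, "dz": 0.0, "wx": 0.0, "wy": 0.0, "wz": -0.98, "grip": 4.2},
  {"dx": -14.6, "dy": 11.4, "dz": 0.0, "wx": 0.0, "wy": 0.0, "wz": -1.12, "grip": 4.2},
  {"dx": -14.6, "dy": 11.4, "dz": 0.0, "wx": 0.0, "wy": 0.0, "wz": -1.26, "grip": 4.2},
  {"dx": -14.6, "dy": 11.4, "dz": 0.0, "wx": 0.0, "wy": 0.0, "wz": -1.4, "grip": 4.2},
])

```text
clock: 23.25
eef_pos: [0.4606, 0.3144, 0.1987]
tool_rot: [0.965, -0.261, -0.002, 0.002]
ft_force: [-0.2, -0.1, 0.0]
grip_width: 0.0418
grasp_force: 0.0
```

Call:
arm_command([
  {"dx": 0.0, "dy": 0.0, "dz": 0.0, "wx": 0.0, "wy": 0.0, "wz": -0.14, "grip": 4.2},
  {"dx": 0.0, "dy": 0.0, "dz": 0.0, "wx": 0.0, "wy": 0.0, "wz": -0.28, "grip": 4.2},
  {"dx": 0.0, "dy": 0.0, "dz": 0.0, "wx": 0.0, "wy": 0.0, "wz": -0.42, "grip": 4.2},
  {"dx": 0.0, "dy": 0.0, "dz": 0.0, "wx": 0.0, "wy": 0.0, "wz": -0.46, "grip": 4.2},
  {"dx": 0.0, "dy": 0.0, "dz": 0.0, "wx": 0.0, "wy": 0.0, "wz": -0.46, "grip": 4.2},
  {"dx": 0.0, "dy": 0.0, "dz": 0.0, "wx": 0.0, "wy": 0.0, "wz": -0.46, "grip": 4.2},
  {"dx": 0.0, "dy": 0.0, "dz": 0.0, "wx": 0.0, "wy": 0.0, "wz": -0.46, "grip": 4.2},
])

```text
clock: 23.95
eef_pos: [0.4618, 0.314, 0.2004]
tool_rot: [0.999, -0.039, -0.001, 0.001]
ft_force: [0.7, 0.6, 0.0]
grip_width: 0.042
grasp_force: 0.0
```

```bash
cat >> h.py <<'E'
def timer(save=None):
    p,d,c=cam("wrist")
    if save: cv2.imwrite(save,p[:,:,::-1])
    for b,s,ce in blobs(mask(p,(10,90,40),(25,255,255)),60):
        P=dep(c,d,b); q=P[P[:,2]>.092]
        if len(q)>20 and np.median(q[:,2])<.11: print("key",s[:4],np.median(q[:,2]).round(4),*rect(q))
    for b,s,ce in blobs(mask(p,(50,80,20),(85,255,255)),60):
        P=dep(c,d,b); q=P[P[:,2]>np.percentile(P[:,2],80)-.004]
        print("green",s[:4],np.median(q[:,2]).round(4),*rect(q))
E
python3 -c "
from h import *
timer('pics/w5.png');print(tool()[0]);go([.5205,.3107,.13],-.07)"
```

```text
key [270 101  15  65] 0.0963 [520.1 312.5] [ 9.5 45. ] 86.68
key [222 268  85 124] 0.0964 [388.7 340. ] [ 25.1 176.4] 75.92
green [269 194  32  32] 0.0723 [454.5 311.8] [25.1 24.4] 40.65
green [254 378  25  14] 0.0714 [367.  335.3] [ 22.7 213. ] 84.68
[0.46194064 0.31407087 0.20072383]
d cm [ 5.87 -0.12  7.07] w [ 0.001  0.001 -0.007] j6 -2.47 t 24.0
```

View pics/w5.png

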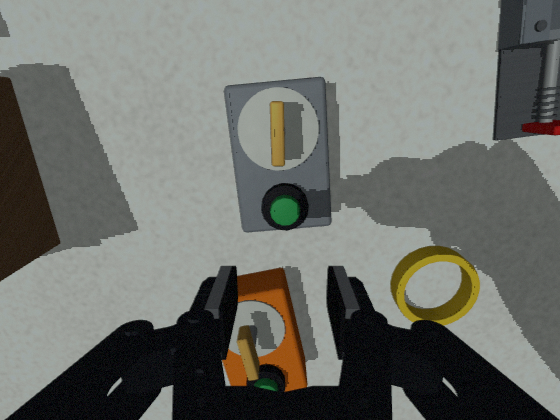

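The view shows the grey timer with its key at (277,133) and button at (285,209), and the orange look-alike at (265,330), which I leave alone. Going over the key.

Call:
arm_command([
  {"dx": 2.0, "dy": 0.0, "dz": 2.0, "wx": 0.0, "wy": 0.0, "wz": 0.0, "grip": 4.2},
  {"dx": 4.0, "dy": 0.0, "dz": 4.0, "wx": 0.0, "wy": 0.0, "wz": -0.02, "grip": 4.2},
  {"dx": 5.8, "dy": -0.3, "dz": 6.5, "wx": 0.0, "wy": 0.0, "wz": -0.02, "grip": 4.2},
  {"dx": 5.8, "dy": -0.3, "dz": 6.5, "wx": 0.0, "wy": 0.0, "wz": -0.02, "grip": 4.2},
  {"dx": 5.8, "dy": -0.3, "dz": 6.5, "wx": 0.0, "wy": 0.0, "wz": -0.02, "grip": 4.2},
  {"dx": 5.8, "dy": -0.3, "dz": 6.5, "wx": 0.0, "wy": 0.0, "wz": -0.02, "grip": 4.2},
])

```text
clock: 24.6
eef_pos: [0.5201, 0.3132, 0.1376]
tool_rot: [1.0, -0.028, 0.0, -0.0]
ft_force: [0.8, -0.4, -0.6]
grip_width: 0.0422
grasp_force: 0.0
```

```bash
python3 -c "
from h import *
timer();print(tool()[0]);go([.5201,.3125,.078],-.058)"
```

```text
key [275 199  17  80] 0.0963 [520.3 312.3] [ 9.4 46. ] 86.56
green [271 293  36  38] 0.0723 [454.7 312. ] [25.1 24.7] 42.45
[0.52025123 0.31329586 0.13789598]
d cm [-0.02  0.09  5.99] w [-0.001 -0.002  0.002] j6 -2.54 t 24.6
```

Call:
arm_command([
  {"dx": 0.0, "dy": 0.1, "dz": 2.0, "wx": 0.0, "wy": 0.0, "wz": 0.0, "grip": 4.2},
  {"dx": 0.0, "dy": 0.1, "dz": 4.0, "wx": 0.0, "wy": 0.0, "wz": 0.0, "grip": 4.2},
  {"dx": 0.0, "dy": 0.1, "dz": 5.9, "wx": 0.0, "wy": 0.0, "wz": 0.0, "grip": 4.2},
  {"dx": 0.0, "dy": 0.1, "dz": 5.9, "wx": 0.0, "wy": 0.0, "wz": 0.0, "grip": 4.2},
  {"dx": 0.0, "dy": 0.1, "dz": 5.9, "wx": 0.0, "wy": 0.0, "wz": 0.0, "grip": 0.5},
  {"dx": 0.0, "dy": 0.1, "dz": 5.9, "wx": 0.0, "wy": 0.0, "wz": 0.0, "grip": 0.5},
  {"dx": 0.0, "dy": 0.1, "dz": 5.9, "wx": 0.0, "wy": 0.0, "wz": 0.0, "grip": 0.5},
  {"dx": 0.0, "dy": 0.1, "dz": 5.9, "wx": 0.0, "wy": 0.0, "wz": 0.0, "grip": 0.5},
  {"dx": 0.0, "dy": 0.1, "dz": 5.9, "wx": 0.0, "wy": 0.0, "wz": 0.0, "grip": 0.5},
])

```text
clock: 25.55
eef_pos: [0.5212, 0.3126, 0.0795]
tool_rot: [1.0, -0.028, 0.001, -0.001]
ft_force: [-1.0, -0.1, 5.4]
grip_width: 0.0087
grasp_force: 61.3
```

Call:
arm_command([
  {"dx": 0.0, "dy": 0.0, "dz": 0.0, "wx": 0.0, "wy": 0.0, "wz": 0.1, "grip": 0.5},
  {"dx": 0.0, "dy": 0.0, "dz": 0.0, "wx": 0.0, "wy": 0.0, "wz": 0.2, "grip": 0.5},
  {"dx": 0.0, "dy": 0.0, "dz": 0.0, "wx": 0.0, "wy": 0.0, "wz": 0.3, "grip": 0.5},
  {"dx": 0.0, "dy": 0.0, "dz": 0.0, "wx": 0.0, "wy": 0.0, "wz": 0.3, "grip": 0.5},
])

```text
clock: 25.95
eef_pos: [0.5212, 0.3125, 0.0795]
tool_rot: [0.984, -0.178, 0.001, -0.001]
ft_force: [-1.5, -0.7, 5.9]
grip_width: 0.0085
grasp_force: 61.3
```

```bash
python3 -c "
from h import *
o=tool()[2];print({k:np.round(o[k],3) for k in ('eef_pos','ft_force','ft_torque','grip_width','grasp_force','joint_pos')})"
```

```text
{'eef_pos': array([0.521, 0.312, 0.08 ]), 'ft_force': array([-1.469, -0.741,  5.915]), 'ft_torque': array([-0.135,  0.291, -0.114]), 'grip_width': np.float64(0.008), 'grasp_force': np.float64(61.341), 'joint_pos': array([ 0.54 ,  0.548,  0.058,  1.077,  0.   , -2.243])}
```

Call:
arm_command([
  {"dx": 0.0, "dy": 0.0, "dz": 0.0, "wx": 0.0, "wy": 0.0, "wz": 0.13, "grip": 0.5},
  {"dx": 0.0, "dy": 0.0, "dz": 0.0, "wx": 0.0, "wy": 0.0, "wz": 0.26, "grip": 0.5},
  {"dx": 0.0, "dy": 0.0, "dz": 0.0, "wx": 0.0, "wy": 0.0, "wz": 0.39, "grip": 0.5},
  {"dx": 0.0, "dy": 0.0, "dz": 0.0, "wx": 0.0, "wy": 0.0, "wz": 0.52, "grip": 0.5},
  {"dx": 0.0, "dy": 0.0, "dz": 0.0, "wx": 0.0, "wy": 0.0, "wz": 0.65, "grip": 0.5},
  {"dx": 0.0, "dy": 0.0, "dz": 0.0, "wx": 0.0, "wy": 0.0, "wz": 0.78, "grip": 0.5},
  {"dx": 0.0, "dy": 0.0, "dz": 0.0, "wx": 0.0, "wy": 0.0, "wz": 0.91, "grip": 0.5},
  {"dx": 0.0, "dy": 0.0, "dz": 0.0, "wx": 0.0, "wy": 0.0, "wz": 1.04, "grip": 0.5},
  {"dx": 0.0, "dy": 0.0, "dz": 0.0, "wx": 0.0, "wy": 0.0, "wz": 1.17, "grip": 0.5},
  {"dx": 0.0, "dy": 0.0, "dz": 0.0, "wx": 0.0, "wy": 0.0, "wz": 1.3, "grip": 0.5},
])

```text
clock: 26.95
eef_pos: [0.5209, 0.3124, 0.0795]
tool_rot: [-0.674, 0.738, -0.0, 0.001]
ft_force: [-1.6, 0.6, 7.1]
grip_width: 0.0085
grasp_force: 61.4
```

Call:
arm_command([
  {"dx": 0.0, "dy": 0.0, "dz": 0.0, "wx": 0.0, "wy": 0.0, "wz": 0.13, "grip": 0.5},
  {"dx": 0.0, "dy": 0.0, "dz": 0.0, "wx": 0.0, "wy": 0.0, "wz": 0.26, "grip": 0.5},
  {"dx": 0.0, "dy": 0.0, "dz": 0.0, "wx": 0.0, "wy": 0.0, "wz": 0.39, "grip": 0.5},
  {"dx": 0.0, "dy": 0.0, "dz": 0.0, "wx": 0.0, "wy": 0.0, "wz": 0.52, "grip": 0.5},
  {"dx": 0.0, "dy": 0.0, "dz": 0.0, "wx": 0.0, "wy": 0.0, "wz": 0.65, "grip": 0.5},
  {"dx": 0.0, "dy": 0.0, "dz": 0.0, "wx": 0.0, "wy": 0.0, "wz": 0.78, "grip": 0.5},
  {"dx": 0.0, "dy": 0.0, "dz": 0.0, "wx": 0.0, "wy": 0.0, "wz": 0.91, "grip": 0.5},
  {"dx": 0.0, "dy": 0.0, "dz": 0.0, "wx": 0.0, "wy": 0.0, "wz": 1.04, "grip": 0.5},
  {"dx": 0.0, "dy": 0.0, "dz": 0.0, "wx": 0.0, "wy": 0.0, "wz": 1.17, "grip": 0.5},
  {"dx": 0.0, "dy": 0.0, "dz": 0.0, "wx": 0.0, "wy": 0.0, "wz": 1.3, "grip": 0.5},
])

```text
clock: 27.95
eef_pos: [0.5207, 0.3126, 0.0795]
tool_rot: [-0.09, 0.996, 0.001, 0.001]
ft_force: [-1.6, -0.5, 6.8]
grip_width: 0.0084
grasp_force: 61.5
```

```bash
cat > s.py <<'E'
from h import *
o=tool()[2];print({k:np.round(o[k],3).tolist() for k in ('clock','eef_pos','tool_rot','ft_force','ft_torque','grip_width','grasp_force','joint_pos')})
M=tool()[1];print("yaw",np.arctan2(M[1,0],M[0,0]).round(3))
E
python3 s.py;python3 -c "
from h import *
timer()"
```

```text
{'clock': 27.95, 'eef_pos': [0.521, 0.313, 0.079], 'tool_rot': [-0.09, 0.996, 0.001, 0.001], 'ft_force': [-1.587, -0.473, 6.83], 'ft_torque': [-0.143, 0.601, 0.146], 'grip_width': 0.008, 'grasp_force': 61.469, 'joint_pos': [0.54, 0.548, 0.058, 1.078, 0.001, 0.36]}
yaw -2.961
key [270 234  24 109] 0.0962 [519.3 312.4] [45.6  9.7] 10.52
green [278 109  59  60] 0.0722 [453.7 311.6] [25.3 25.2] 13.17
```

Call:
arm_command([
  {"dx": 0.0, "dy": 0.0, "dz": 0.0, "wx": 0.0, "wy": 0.0, "wz": 0.13, "grip": 0.5},
  {"dx": 0.0, "dy": 0.0, "dz": 0.0, "wx": 0.0, "wy": 0.0, "wz": 0.26, "grip": 0.5},
  {"dx": 0.0, "dy": 0.0, "dz": 0.0, "wx": 0.0, "wy": 0.0, "wz": 0.39, "grip": 0.5},
  {"dx": 0.0, "dy": 0.0, "dz": 0.0, "wx": 0.0, "wy": 0.0, "wz": 0.52, "grip": 0.5},
  {"dx": 0.0, "dy": 0.0, "dz": 0.0, "wx": 0.0, "wy": 0.0, "wz": 0.65, "grip": 0.5},
  {"dx": 0.0, "dy": 0.0, "dz": 0.0, "wx": 0.0, "wy": 0.0, "wz": 0.78, "grip": 0.5},
  {"dx": 0.0, "dy": 0.0, "dz": 0.0, "wx": 0.0, "wy": 0.0, "wz": 0.91, "grip": 0.5},
  {"dx": 0.0, "dy": 0.0, "dz": 0.0, "wx": 0.0, "wy": 0.0, "wz": 1.04, "grip": 0.5},
  {"dx": 0.0, "dy": 0.0, "dz": 0.0, "wx": 0.0, "wy": 0.0, "wz": 1.17, "grip": 0.5},
  {"dx": 0.0, "dy": 0.0, "dz": 0.0, "wx": 0.0, "wy": 0.0, "wz": 1.3, "grip": 0.5},
])

```text
clock: 29.0
eef_pos: [0.5208, 0.3128, 0.0795]
tool_rot: [0.531, 0.847, 0.002, 0.0]
ft_force: [-2.2, -0.5, 7.5]
grip_width: 0.0086
grasp_force: 61.4
```

Call:
arm_command([
  {"dx": 0.0, "dy": 0.0, "dz": 0.0, "wx": 0.0, "wy": 0.0, "wz": 0.13, "grip": 0.5},
  {"dx": 0.0, "dy": 0.0, "dz": 0.0, "wx": 0.0, "wy": 0.0, "wz": 0.26, "grip": 0.5},
  {"dx": 0.0, "dy": 0.0, "dz": 0.0, "wx": 0.0, "wy": 0.0, "wz": 0.39, "grip": 0.5},
  {"dx": 0.0, "dy": 0.0, "dz": 0.0, "wx": 0.0, "wy": 0.0, "wz": 0.52, "grip": 0.5},
  {"dx": 0.0, "dy": 0.0, "dz": 0.0, "wx": 0.0, "wy": 0.0, "wz": 0.65, "grip": 0.5},
  {"dx": 0.0, "dy": 0.0, "dz": 0.0, "wx": 0.0, "wy": 0.0, "wz": 0.78, "grip": 0.5},
  {"dx": 0.0, "dy": 0.0, "dz": 0.0, "wx": 0.0, "wy": 0.0, "wz": 0.91, "grip": 0.5},
  {"dx": 0.0, "dy": 0.0, "dz": 0.0, "wx": 0.0, "wy": 0.0, "wz": 1.04, "grip": 0.5},
  {"dx": 0.0, "dy": 0.0, "dz": 0.0, "wx": 0.0, "wy": 0.0, "wz": 1.17, "grip": 0.5},
  {"dx": 0.0, "dy": 0.0, "dz": 0.0, "wx": 0.0, "wy": 0.0, "wz": 1.3, "grip": 0.5},
])

```text
clock: 30.0
eef_pos: [0.5211, 0.3128, 0.0795]
tool_rot: [0.936, 0.353, 0.002, -0.001]
ft_force: [-0.4, -0.5, 6.6]
grip_width: 0.0089
grasp_force: 61.3
```

```bash
python3 s.py;python3 -c "
from h import *
timer()"
```

```text
{'clock': 30.0, 'eef_pos': [0.521, 0.313, 0.079], 'tool_rot': [0.936, 0.353, 0.002, -0.001], 'ft_force': [-0.366, -0.523, 6.592], 'ft_torque': [-0.008, 0.291, 0.138], 'grip_width': 0.009, 'grasp_force': 61.336, 'joint_pos': [0.54, 0.549, 0.058, 1.077, 0.001, 2.96]}
yaw 0.722
key [270 234  24 110] 0.0963 [520.2 312.9] [46.3  9.8] 40.66
```

No slip: the key is at 40.7° and the tool at 41.4°, about 5.5 rad wound. Now regrip half a turn back.

Call:
arm_command([
  {"dx": 0.0, "dy": 0.0, "dz": 0.0, "wx": 0.0, "wy": 0.0, "wz": 0.0, "grip": 4.2},
  {"dx": 0.0, "dy": 0.0, "dz": 0.0, "wx": 0.0, "wy": 0.0, "wz": 0.0, "grip": 4.2},
  {"dx": 0.0, "dy": 0.0, "dz": 0.0, "wx": 0.0, "wy": 0.0, "wz": 0.0, "grip": 4.2},
  {"dx": 0.0, "dy": 0.0, "dz": -2.0, "wx": 0.0, "wy": 0.0, "wz": 0.0, "grip": 4.2},
  {"dx": 0.0, "dy": 0.0, "dz": -4.0, "wx": 0.0, "wy": 0.0, "wz": 0.0, "grip": 4.2},
  {"dx": 0.0, "dy": 0.0, "dz": -4.0, "wx": 0.0, "wy": 0.0, "wz": -0.14, "grip": 4.2},
  {"dx": 0.0, "dy": 0.0, "dz": -4.0, "wx": 0.0, "wy": 0.0, "wz": -0.28, "grip": 4.2},
  {"dx": 0.0, "dy": 0.0, "dz": -4.0, "wx": 0.0, "wy": 0.0, "wz": -0.42, "grip": 4.2},
  {"dx": 0.0, "dy": 0.0, "dz": -4.0, "wx": 0.0, "wy": 0.0, "wz": -0.56, "grip": 4.2},
  {"dx": 0.0, "dy": 0.0, "dz": -4.0, "wx": 0.0, "wy": 0.0, "wz": -0.7, "grip": 4.2},
])

```text
clock: 31.05
eef_pos: [0.5201, 0.3116, 0.117]
tool_rot: [0.754, 0.657, -0.0, -0.0]
ft_force: [0.6, 0.3, -0.2]
grip_width: 0.0417
grasp_force: 0.0
```

Call:
arm_command([
  {"dx": 0.0, "dy": 0.0, "dz": 0.0, "wx": 0.0, "wy": 0.0, "wz": -0.14, "grip": 4.2},
  {"dx": 0.0, "dy": 0.0, "dz": 0.0, "wx": 0.0, "wy": 0.0, "wz": -0.28, "grip": 4.2},
  {"dx": 0.0, "dy": 0.0, "dz": 0.0, "wx": 0.0, "wy": 0.0, "wz": -0.42, "grip": 4.2},
  {"dx": 0.0, "dy": 0.0, "dz": 0.0, "wx": 0.0, "wy": 0.0, "wz": -0.56, "grip": 4.2},
  {"dx": 0.0, "dy": 0.0, "dz": 0.0, "wx": 0.0, "wy": 0.0, "wz": -0.7, "grip": 4.2},
  {"dx": 0.0, "dy": 0.0, "dz": 0.0, "wx": 0.0, "wy": 0.0, "wz": -0.84, "grip": 4.2},
  {"dx": 0.0, "dy": 0.0, "dz": 0.0, "wx": 0.0, "wy": 0.0, "wz": -0.98, "grip": 4.2},
  {"dx": 0.0, "dy": 0.0, "dz": 0.0, "wx": 0.0, "wy": 0.0, "wz": -1.12, "grip": 4.2},
  {"dx": 0.0, "dy": 0.0, "dz": 0.0, "wx": 0.0, "wy": 0.0, "wz": -1.26, "grip": 4.2},
  {"dx": 0.0, "dy": 0.0, "dz": 0.0, "wx": 0.0, "wy": 0.0, "wz": -1.4, "grip": 4.2},
])

```text
clock: 32.05
eef_pos: [0.5201, 0.3117, 0.1169]
tool_rot: [0.154, 0.988, -0.0, -0.0]
ft_force: [-0.1, 1.2, -0.8]
grip_width: 0.0416
grasp_force: 0.0
```

Call:
arm_command([
  {"dx": 0.0, "dy": 0.0, "dz": 0.0, "wx": 0.0, "wy": 0.0, "wz": -0.14, "grip": 4.2},
  {"dx": 0.0, "dy": 0.0, "dz": 0.0, "wx": 0.0, "wy": 0.0, "wz": -0.28, "grip": 4.2},
  {"dx": 0.0, "dy": 0.0, "dz": 0.0, "wx": 0.0, "wy": 0.0, "wz": -0.42, "grip": 4.2},
  {"dx": 0.0, "dy": 0.0, "dz": 0.0, "wx": 0.0, "wy": 0.0, "wz": -0.56, "grip": 4.2},
  {"dx": 0.0, "dy": 0.0, "dz": 0.0, "wx": 0.0, "wy": 0.0, "wz": -0.7, "grip": 4.2},
  {"dx": 0.0, "dy": 0.0, "dz": 0.0, "wx": 0.0, "wy": 0.0, "wz": -0.84, "grip": 4.2},
  {"dx": 0.0, "dy": 0.0, "dz": 0.0, "wx": 0.0, "wy": 0.0, "wz": -0.98, "grip": 4.2},
  {"dx": 0.0, "dy": 0.0, "dz": 0.0, "wx": 0.0, "wy": 0.0, "wz": -1.03, "grip": 4.2},
  {"dx": 0.0, "dy": 0.0, "dz": 0.0, "wx": 0.0, "wy": 0.0, "wz": -1.03, "grip": 4.2},
  {"dx": 0.0, "dy": 0.0, "dz": 0.0, "wx": 0.0, "wy": 0.0, "wz": -1.03, "grip": 4.2},
])

```text
clock: 33.05
eef_pos: [0.5201, 0.3117, 0.1171]
tool_rot: [-0.35, 0.937, -0.0, -0.0]
ft_force: [0.0, 0.6, 0.0]
grip_width: 0.042
grasp_force: 0.0
```

```bash
python3 s.py;python3 -c "
from h import *
timer(); go([.5205,.3125,.0795],np.radians(40.7)-np.pi)"
```

```text
{'clock': 33.05, 'eef_pos': [0.52, 0.312, 0.117], 'tool_rot': [-0.35, 0.937, -0.0, -0.0], 'ft_force': [0.011, 0.611, 0.035], 'ft_torque': [0.015, -0.005, 0.017], 'grip_width': 0.042, 'grasp_force': 0.0, 'joint_pos': [0.54, 0.517, 0.11, 1.164, -0.0, -0.174]}
yaw -2.427
key [273 212  19  88] 0.0962 [519.5 312.3] [45.9  9.7] 41.45
green [333 137  49  47] 0.0723 [453.7 311.4] [24.8 25.1] 50.73
green [ 42 338  42  24] 0.0113 [652.7 261.6] [ 29.6 208.2] 82.42
green [  0 381  42  39] 0.0726 [648.6 254.4] [ 14.1 199. ] 84.62
d cm [-0.08  0.03  3.76] w [ 0.    -0.     0.004] j6 -0.17 t 33.1
```

Key held its angle (41.4°). Lower, grip and turn the rest towards the stop.

Call:
arm_command([
  {"dx": 0.0, "dy": 0.0, "dz": 2.0, "wx": 0.0, "wy": 0.0, "wz": 0.0, "grip": 4.2},
  {"dx": 0.0, "dy": 0.0, "dz": 3.8, "wx": 0.0, "wy": 0.0, "wz": 0.0, "grip": 4.2},
  {"dx": 0.0, "dy": 0.0, "dz": 3.8, "wx": 0.0, "wy": 0.0, "wz": 0.0, "grip": 4.2},
  {"dx": 0.0, "dy": 0.0, "dz": 3.8, "wx": 0.0, "wy": 0.0, "wz": 0.0, "grip": 0.5},
  {"dx": 0.0, "dy": 0.0, "dz": 3.8, "wx": 0.0, "wy": 0.0, "wz": 0.0, "grip": 0.5},
  {"dx": 0.0, "dy": 0.0, "dz": 3.8, "wx": 0.0, "wy": 0.0, "wz": 0.0, "grip": 0.5},
  {"dx": 0.0, "dy": 0.0, "dz": 3.8, "wx": 0.0, "wy": 0.0, "wz": 0.0, "grip": 0.5},
  {"dx": 0.0, "dy": 0.0, "dz": 3.8, "wx": 0.0, "wy": 0.0, "wz": 0.0, "grip": 0.5},
])

```text
clock: 33.9
eef_pos: [0.5208, 0.3125, 0.0807]
tool_rot: [-0.35, 0.937, 0.0, 0.001]
ft_force: [-1.2, 0.1, 4.6]
grip_width: 0.0084
grasp_force: 61.4
```

Call:
arm_command([
  {"dx": 0.0, "dy": 0.0, "dz": 0.0, "wx": 0.0, "wy": 0.0, "wz": 0.13, "grip": 0.5},
  {"dx": 0.0, "dy": 0.0, "dz": 0.0, "wx": 0.0, "wy": 0.0, "wz": 0.26, "grip": 0.5},
  {"dx": 0.0, "dy": 0.0, "dz": 0.0, "wx": 0.0, "wy": 0.0, "wz": 0.39, "grip": 0.5},
  {"dx": 0.0, "dy": 0.0, "dz": 0.0, "wx": 0.0, "wy": 0.0, "wz": 0.52, "grip": 0.5},
  {"dx": 0.0, "dy": 0.0, "dz": 0.0, "wx": 0.0, "wy": 0.0, "wz": 0.65, "grip": 0.5},
  {"dx": 0.0, "dy": 0.0, "dz": 0.0, "wx": 0.0, "wy": 0.0, "wz": 0.75, "grip": 0.5},
  {"dx": 0.0, "dy": 0.0, "dz": 0.0, "wx": 0.0, "wy": 0.0, "wz": 0.8, "grip": 0.5},
  {"dx": 0.0, "dy": 0.0, "dz": 0.0, "wx": 0.0, "wy": 0.0, "wz": 0.8, "grip": 0.5},
])

```text
clock: 34.7
eef_pos: [0.5208, 0.3126, 0.0807]
tool_rot: [0.043, 0.999, 0.001, 0.001]
ft_force: [-1.5, 1.3, 5.9]
grip_width: 0.0081
grasp_force: 61.4
```

```bash
python3 s.py
```

```text
{'clock': 34.7, 'eef_pos': [0.521, 0.313, 0.081], 'tool_rot': [0.043, 0.999, 0.001, 0.001], 'ft_force': [-1.543, 1.288, 5.918], 'ft_torque': [0.11, 0.317, 0.03], 'grip_width': 0.008, 'grasp_force': 61.398, 'joint_pos': [0.54, 0.548, 0.06, 1.081, 0.001, 0.626]}
yaw 3.056
```

Call:
arm_command([
  {"dx": 0.0, "dy": 0.0, "dz": 0.0, "wx": 0.0, "wy": 0.0, "wz": 0.05, "grip": 0.5},
  {"dx": 0.0, "dy": 0.0, "dz": 0.0, "wx": 0.0, "wy": 0.0, "wz": 0.1, "grip": 0.5},
  {"dx": 0.0, "dy": 0.0, "dz": 0.0, "wx": 0.0, "wy": 0.0, "wz": 0.14, "grip": 0.5},
  {"dx": 0.0, "dy": 0.0, "dz": 0.0, "wx": 0.0, "wy": 0.0, "wz": 0.14, "grip": 0.5},
  {"dx": 0.0, "dy": 0.0, "dz": 0.0, "wx": 0.0, "wy": 0.0, "wz": 0.14, "grip": 0.5},
])

```text
clock: 35.2
eef_pos: [0.5207, 0.3126, 0.0808]
tool_rot: [0.109, 0.994, 0.001, 0.001]
ft_force: [-0.3, -0.9, 5.7]
grip_width: 0.0088
grasp_force: 91.0
```

```bash
python3 s.py; python3 -c "
from h import *
timer()"
```

```text
{'clock': 35.2, 'eef_pos': [0.521, 0.313, 0.081], 'tool_rot': [0.109, 0.994, 0.001, 0.001], 'ft_force': [-0.306, -0.868, 5.685], 'ft_torque': [-0.112, 0.198, 1.916], 'grip_width': 0.009, 'grasp_force': 90.966, 'joint_pos': [0.541, 0.547, 0.06, 1.081, -0.0, 0.76]}
yaw 2.922
key [265 233  28 109] 0.0962 [519.5 312.6] [ 9.9 46.3] 83.66
green [219 111  59  59] 0.0722 [454. 312.] [25.2 25.1] 0.85
```

The wrist moment jumped to 1.9 N m, so the key is at its hard stop. Release and check the angle.

Call:
arm_command([
  {"dx": 0.0, "dy": 0.0, "dz": 0.0, "wx": 0.0, "wy": 0.0, "wz": 0.0, "grip": 4.2},
  {"dx": 0.0, "dy": 0.0, "dz": 0.0, "wx": 0.0, "wy": 0.0, "wz": 0.0, "grip": 4.2},
  {"dx": 0.0, "dy": 0.0, "dz": 0.0, "wx": 0.0, "wy": 0.0, "wz": 0.0, "grip": 4.2},
  {"dx": 0.0, "dy": 0.0, "dz": -2.0, "wx": 0.0, "wy": 0.0, "wz": 0.0, "grip": 4.2},
  {"dx": 0.0, "dy": 0.0, "dz": -5.0, "wx": 0.0, "wy": 0.0, "wz": 0.0, "grip": 4.2},
  {"dx": 0.0, "dy": 0.0, "dz": -5.0, "wx": 0.0, "wy": 0.0, "wz": 0.0, "grip": 4.2},
  {"dx": 0.0, "dy": 0.0, "dz": -5.0, "wx": 0.0, "wy": 0.0, "wz": 0.0, "grip": 4.2},
])

```text
clock: 35.95
eef_pos: [0.5208, 0.3119, 0.1299]
tool_rot: [0.112, 0.994, 0.0, 0.001]
ft_force: [0.1, 0.9, -0.7]
grip_width: 0.0417
grasp_force: 0.0
```

```bash
python3 s.py; python3 -c "
from h import *
timer('pics/w6.png');timer();timer()"
```

```text
{'clock': 35.95, 'eef_pos': [0.521, 0.312, 0.13], 'tool_rot': [0.112, 0.994, 0.0, 0.001], 'ft_force': [0.133, 0.945, -0.702], 'ft_torque': [-0.047, -0.05, -0.011], 'grip_width': 0.042, 'grasp_force': 0.0, 'joint_pos': [0.54, 0.507, 0.129, 1.191, -0.0, 0.765]}
yaw 2.916
key [270 203  25  83] 0.0962 [519.7 312.7] [ 9.8 46.1] 84.0
green [234 109  45  45] 0.0722 [453.9 311.8] [25.1 25.2] 3.63
key [271 205  26  83] 0.0961 [519.6 312.7] [ 9.7 45.8] 83.96
green [235 110  46  47] 0.0722 [453.7 312. ] [25.1 24.5] 75.15
key [272 206  25  83] 0.0961 [519.5 312.7] [ 9.7 46.4] 83.97
green [236 111  46  46] 0.0722 [453.5 311.7] [25.  24.9] 78.39
```

The key yaw is −6.0°. Against the timer axis through button and key (+0.6°), that is 2π + 0.115 ≈ 6.40 rad, so it is fully wound. Before pressing, I'll check the rack in the top view and work out the button move.

```bash
python3 -c "
from h import *
lime('top',zmin=.02);go([.4538,.3118,.09])"
```

```text
top [203  61  54  54] top z 0.0206 26 [815.7 132.9] [89.5 92.1] 64.19
top [392 180  18  25] top z 0.0305 325 [ 572.3 -258.5] [54.3 31.4] 9.19
top [397 213  18  26] top z 0.0307 331 [ 496.8 -269.3] [54.9 30.2] 7.96
top [200 278  38  39] top z 0.024 335 [336.7 156. ] [85.9 84.4] 0.64
d cm [ 6.4 -1.4  3.8] j6 0.76 t 36.1
```

Call:
arm_command([
  {"dx": 2.0, "dy": -0.4, "dz": -1.0, "wx": 0.0, "wy": 0.0, "wz": 0.0, "grip": 0.0},
  {"dx": 4.0, "dy": -0.9, "dz": -1.0, "wx": 0.0, "wy": 0.0, "wz": 0.0, "grip": 0.0},
  {"dx": 6.4, "dy": -1.4, "dz": -1.0, "wx": 0.0, "wy": 0.0, "wz": 0.0, "grip": 0.0},
  {"dx": 6.4, "dy": -1.4, "dz": 0.0, "wx": 0.0, "wy": 0.0, "wz": 0.0, "grip": 0.0},
  {"dx": 6.4, "dy": -1.4, "dz": 2.0, "wx": 0.0, "wy": 0.0, "wz": 0.0, "grip": 0.0},
  {"dx": 6.4, "dy": -1.4, "dz": 3.8, "wx": 0.0, "wy": 0.0, "wz": 0.0, "grip": 0.0},
  {"dx": 6.4, "dy": -1.4, "dz": 3.8, "wx": 0.0, "wy": 0.0, "wz": 0.0, "grip": 0.0},
  {"dx": 6.4, "dy": -1.4, "dz": 3.8, "wx": 0.0, "wy": 0.0, "wz": 0.0, "grip": 0.0},
  {"dx": 6.4, "dy": -1.4, "dz": 3.8, "wx": 0.0, "wy": 0.0, "wz": 0.0, "grip": 0.0},
])

```text
clock: 37.05
eef_pos: [0.4554, 0.3127, 0.0919]
tool_rot: [0.112, 0.994, 0.0, 0.0]
ft_force: [-0.3, 0.1, 0.2]
grip_width: 0.0006
grasp_force: 0.0
```

```bash
python3 -c "
from h import *
o=tool()[2];print(o['eef_pos'],o['grip_width']);go([.4538,.3118,.066])"
```

```text
[0.45543539 0.31272815 0.09187783] 0.0006053548474079432
d cm [ 0.14 -0.13  2.59] j6 0.83 t 37.0
```

Call:
arm_command([
  {"dx": 0.1, "dy": -0.1, "dz": 1.0, "wx": 0.0, "wy": 0.0, "wz": 0.0, "grip": 0.0},
  {"dx": 0.1, "dy": -0.1, "dz": 1.7, "wx": 0.0, "wy": 0.0, "wz": 0.0, "grip": 0.0},
  {"dx": 0.1, "dy": -0.1, "dz": 2.1, "wx": 0.0, "wy": 0.0, "wz": 0.0, "grip": 0.0},
  {"dx": 0.1, "dy": -0.1, "dz": 2.4, "wx": 0.0, "wy": 0.0, "wz": 0.0, "grip": 0.0},
  {"dx": 0.1, "dy": -0.1, "dz": 2.6, "wx": 0.0, "wy": 0.0, "wz": 0.0, "grip": 0.0},
  {"dx": 0.1, "dy": -0.1, "dz": 2.7, "wx": 0.0, "wy": 0.0, "wz": 0.0, "grip": 0.0},
  {"dx": 0.1, "dy": -0.1, "dz": 2.7, "wx": 0.0, "wy": 0.0, "wz": 0.0, "grip": 0.0},
])

```text
clock: 37.75
eef_pos: [0.4533, 0.3115, 0.0659]
tool_rot: [0.112, 0.994, 0.0, 0.0]
ft_force: [-3.7, -2.5, 11.1]
grip_width: -0.0002
grasp_force: 5.7
```

Call:
arm_command([
  {"dx": 0.0, "dy": 0.0, "dz": 0.1, "wx": 0.0, "wy": 0.0, "wz": 0.0, "grip": 0.0},
  {"dx": 0.0, "dy": 0.0, "dz": 0.15, "wx": 0.0, "wy": 0.0, "wz": 0.0, "grip": 0.0},
  {"dx": 0.0, "dy": 0.0, "dz": 0.15, "wx": 0.0, "wy": 0.0, "wz": 0.0, "grip": 0.0},
  {"dx": 0.0, "dy": 0.0, "dz": 0.15, "wx": 0.0, "wy": 0.0, "wz": 0.0, "grip": 0.0},
])

```text
clock: 38.15
eef_pos: [0.4533, 0.3115, 0.0658]
tool_rot: [0.112, 0.994, 0.0, 0.0]
ft_force: [-6.0, -5.1, 18.1]
grip_width: -0.0001
grasp_force: 9.5
```

Call:
arm_command([
  {"dx": 0.0, "dy": 0.0, "dz": -0.5, "wx": 0.0, "wy": 0.0, "wz": 0.0, "grip": 0.0},
  {"dx": 0.0, "dy": 0.0, "dz": -3.0, "wx": 0.0, "wy": 0.0, "wz": 0.0, "grip": 0.0},
  {"dx": 0.0, "dy": 0.0, "dz": -7.0, "wx": 0.0, "wy": 0.0, "wz": 0.0, "grip": 0.0},
  {"dx": 0.0, "dy": 0.0, "dz": -11.0, "wx": 0.0, "wy": 0.0, "wz": 0.0, "grip": 0.0},
  {"dx": 0.0, "dy": 0.0, "dz": -14.0, "wx": 0.0, "wy": 0.0, "wz": 0.0, "grip": 0.0},
  {"dx": 0.0, "dy": 0.0, "dz": -14.0, "wx": 0.0, "wy": 0.0, "wz": 0.0, "grip": 0.0},
  {"dx": 0.0, "dy": 0.0, "dz": -14.0, "wx": 0.0, "wy": 0.0, "wz": 0.0, "grip": 0.0},
])

```text
clock: 38.85
eef_pos: [0.4539, 0.312, 0.2033]
tool_rot: [0.112, 0.994, 0.001, 0.001]
ft_force: [-0.1, -0.6, -0.5]
grip_width: -0.0001
grasp_force: 0.0
```

```bash
python3 -c "
from h import *
print(tool()[0]);timer();lime('top',zmin=.02)
p,d,c=cam('scene');cv2.imwrite('pics/end.png',p[:,:,::-1])"
```

```text
[0.45386819 0.31196289 0.20329646]
key [288   0  32  57] 0.0962 [329.8 356. ] [34.7  9.9] 7.46
key [292 252  13  23] 0.0958 [477.2 315.6] [ 9.1 66.6] 89.05
green [267 187  31  31] 0.0721 [453.4 312.1] [24.7 24.8] 76.69
top [203  61  54  54] top z 0.0207 29 [817.9 132.8] [91.2 87.4] 72.3
top [392 180  18  25] top z 0.0303 329 [ 572.2 -258.4] [54.  31.1] 7.91
top [397 213  18  26] top z 0.0304 326 [ 496.8 -269.5] [54.9 30.9] 7.94
top [200 278  39  39] top z 0.0238 289 [334.8 156.3] [87.2 84. ] 34.27
```

View pics/end.png

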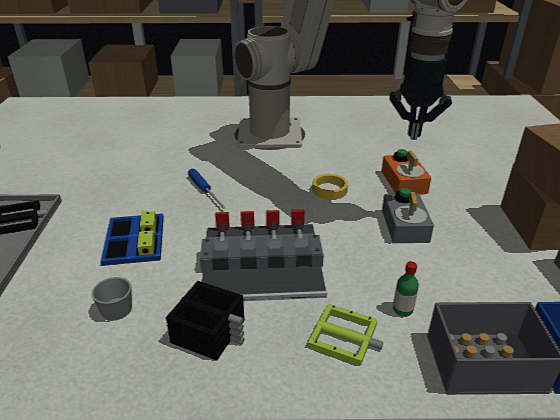

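The final view shows both blocks in the rack at (148,220) and (147,242), all four nest lanes empty and the bystanders in place. The button bottomed out: force rose to 18 N with no further travel.

```bash
python3 -c "
from workcell import job
print(job.job_done())"
```

```text
the job is handed in; nothing more can be done
None
```

I laid both lime blocks found in the nest (lanes 0 and 1) flat in their own rack pockets, wound the key to its hard stop and pressed the start button fully down, in that order, then handed the job in; no verdict came back.

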